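# Scan a slide carrier and hold it flush on a tilted stage

## Robot

A 6-joint arm with a two-finger parallel gripper is mounted at the origin on a cart in front of the work surface, level with it; the furniture and walls round the work are solid. World frame = base frame: x ahead of the robot, y to its left, z up, the work surface at z = 0. Lengths are in m, angles in rad, forces in N, time in s.
With the tool pointing down it reaches from about 0.3 to 0.775 m from the base axis. Payload 14.6 kg.
Tool frame: the origin (TCP) lies on the front face of the gripper's body, between the roots of the fingers; the fingertips stand 97 mm ahead of it and the grasp point (between the pads) lies 78 mm ahead of it; z points along the fingers, y is the direction in which the jaws open and shut (so a half turn about z gives the same grasp; the last joint's range is limited). The gripper opens to 94 mm and grips with 3 to 60 N. Pads are 16 mm wide; open, the fingers measure 119 mm over their backs; the gripper's body (75 mm by 177 mm) begins 78 mm behind the grasp point.
Start: joints at [-1.383, 0.3, 1.521, -0, 1.321, -0.067], TCP at [0.139, -0.532, 0.303] pointing down, gripper open.
Joint ranges: [-3.03, 3.03], [-0.79, 2.21], [0.23, 2.52], [-1.04, 4.18], [0, 3.07], [-2.55, 2.55]. Speed limits (rad/s): [2.22, 2.22, 2.57, 3.14, 3.14, 3.14].

## Interface

Orientations are given as [roll, pitch, yaw] about the fixed x, y, z axes, in that order (R = Rz(yaw) Ry(pitch) Rx(roll)).
In Python, from station import ctrl gives the robot as it stands. The module is installed in compiled form; this text tells all that it offers.
- The arm moves only by the shell command python3 -m pendant 'ROWS' [FORCE]. ROWS is JSON, a list of rows, each an object of numbers: "rx", "ry", "rz": the turn, a rotation vector about the tool's x, y, z each as a share of 4 degrees, from -1 to 1; "tx", "ty", "tz": the shift along the tool's x, y, z each as a share of 0.04 m, from -1 to 1; "grip": the gripper command: -1 is fully open, 1 is shut, values between are in proportion. A call has 1 to 8 rows; each row shifts and turns the pose as measured when the row begins, along the tool's axes as they then stand; what a row does not reach is not made up. A row lasts 1/12 s, in which the tool goes at most 41.7 mm and 7.16 degrees, less where a joint would pass 70% of its speed; a pose out of reach is approached as far as the arm can. A call with a number of a shift or a turn outside -1 to 1 is refused whole. A call with a gripper value outside its range is refused whole. The fingers move at their own pace and stop on an object; FORCE is the grip in N (left out, the last holds). Time passes only in rows, so rows that do not move let the fingers close. It gives the time, the measured TCP pose, the force and the opening at its end, in the units of the state.
- ctrl.get_obs(): the state, without advancing time (a new reading comes with each control period).
- ctrl.camera(name): name is "scene" or "top" or "wrist"; returns a dict with "pixels" (400x640x3 uint8, blue, green, red), "fx", "fy", "cx", "cy" (pixels), "world_from_camera" (4x4, takes a point from camera to world coordinates). Camera axes: x right, y up, looking along -z (the intrinsics and any distortion apply to the point x, -y, -z); pixel columns grow to the right and rows downward; lengths in m; the calibration is good to about 2 mm. A picture is of the moment at which its call begins. There is no depth.
- ctrl.hand_in(): hands the job in, once; it reports no verdict.
The state is a dict: "time_s": time; "qpos": joint angles; "joint_vel": joint speeds; "tau": joint torques, N m; "ee_pos": TCP position; "eef_rot": TCP orientation; "force": force on the tool from outside, world axes, zero at the start; "moment": the same for the moment, N m; "grip_width": finger opening in m.
Only numpy, scipy, OpenCV 4.12 (cv2) and the standard library are available. Lean on these libraries where they do the work, as an engineer would, in place of code of your own. Each camera call takes 0.05 s, during which the arm holds its last target.

## Task

Pick up the slide carrier by its upright grip rib and check it in: hold it level and still a few centimetres above the middle of the scanner's window for a good second. Then tilt the carrier to match the sloped spring-backed stage and press its underside gently flush against the stage face, centred, with its long side running up the slope (either end up), so that the spring gives a few millimetres, clearly short of its stop. Finish still gripping the carrier and holding it pressed there, do not let go, and leave the reagent bottle, the specimen cup and the timer where they are.

Things in the scene. Friction and masses are not known exactly. Their poses are not given: they have to be found in the camera images.
- carrier: loose slide carrier, about 90 g: aluminium plate 90 x 46 x 6 mm with two glass slides set on its top and a grey upright grip rib in the middle (40 mm long along x, 12 mm thick along y, its top 48 mm above the underside). Origin: centre of the flat underside, where the code label is; x along the 90 mm side, y along the 46 mm side, z up through the rib. The same after half a turn about z. Starts flat on the bench.
- scanner: fixed grey bench scanner, 76 x 66 mm, 50 mm high, with a black top; origin at the centre of its underside, z up
- scanner_window (a point): centre of the scanner's window, on its top, 50 mm above the bench, z up. It reads a level label held still 20 to 80 mm above it
- stage_base: fixed base of the tilting stage: dark plate 110 x 90 x 10 mm with two upright cheeks that carry the tilting part on a level axis along its y, 70 mm above the bench. Origin at the centre of its underside; the stage face slopes down towards its -x. The tilt is clamped: hand forces do not move it, but it is set differently each time, between 0.2 and 0.55 rad from level
- stage_face (a point): centre of the stage face, a plain aluminium plate 100 x 56 x 8 mm, its centre about 95 mm and its upper edge up to 122 mm above the bench; x points up the slope along the 100 mm side, y is level, z is the outward normal of the face. It moves with the plate when the plate is pushed in
- stage_plate (a joint): how far the stage plate is pushed in along its normal against its spring, in m: 0 free, 0.012 at its stop. About 1.4 N starts it, then 1.2 N for each mm; about 9 N at half travel
- reagent_b: bystander: white reagent bottle with blue cap, 48 mm across, 98 mm high, standing; origin at the centre of its underside
- cup_white: bystander: white lidded specimen cup, 65 mm across, 64 mm high; origin at the centre of its underside
- lab_timer: bystander: flat white timer 64 x 64 x 18 mm; origin at the centre of its underside
Mind the look-alikes: they are no part of the job. What is shaped like the carrier but turquoise is not meant. Leave any red look-alike of the scanner alone.

How it is judged:
By the outcome, as a careful person would: the job done as asked, in the order asked, and still so for the second after the job is handed in, while the arm keeps its last pose, push and grip.
It also fails if it takes over 46 s, if anything falls off the work surface, if the arm or the gripper's body presses on something with over 40 N, if the wrist force passes 120 N, or if a joint passes its speed limit or range.

## Working session

There is one attempt and no reset: what is moved stays moved. The work goes in short steps, Python scripts to look and compute and a shell command to move; the robot and the scene stay as the last step left them, time stands still between calls to the robot, and variables do not carry over. Pictures are saved under pics/ and viewed, and the job is handed in when it is done.

```bash
mkdir -p pics; python3 - <<'E'
from station import ctrl
import cv2
o=ctrl.get_obs();print(o)
for n in("scene","top","wrist"):
    c=ctrl.camera(n);cv2.imwrite(f"pics/{n}0.png",c["pixels"]);print(n,{k:v for k,v in c.items() if k!="pixels"})
E
```

```text
{'time_s': 0.0, 'qpos': array([-1.38259431e+00,  3.00460921e-01,  1.52159749e+00, -1.35905011e-06,
        1.32070332e+00, -6.66347149e-02]), 'joint_vel': array([ 2.71490154e-04, -7.49035249e-04,  8.39486368e-04, -4.93128270e-05,
        1.08619774e-03, -3.30468210e-04]), 'tau': array([ 1.92975247e-03, -5.31812096e+01, -3.52735806e+01,  7.08930963e-02,
        2.44248100e-02, -5.76898401e-05]), 'ee_pos': array([ 0.13859702, -0.53208807,  0.30208491]), 'eef_rot': array([-3.14042609e+00, -7.65298228e-05,  2.54837027e-01]), 'force': array([-0.32538978,  0.1313349 , -0.01429825]), 'moment': array([ 0.01766327,  0.01747095, -0.01603495]), 'grip_width': 0.09388037530766061}
scene {'fx': 498.2199945601749, 'fy': 498.2199945601749, 'cx': 322.8273106451833, 'cy': 201.33879383479626, 'world_from_camera': array([[-0.71438025,  0.42903126, -0.5528047 , -0.1937119 ],
       [-0.69975379, -0.4353501 ,  0.56640526,  0.78416751],
       [ 0.00234198,  0.79145591,  0.61122177,  0.95949346],
       [ 0.        ,  0.        ,  0.        ,  1.        ]])}
top {'fx': 435.7548129382388, 'fy': 435.7548129382388, 'cx': 316.54415463268447, 'cy': 198.576487929505, 'world_from_camera': array([[-0.02881292,  0.98940042, -0.14232579,  0.42910338],
       [-0.9993328 , -0.03170931, -0.01812398, -0.04406912],
       [-0.02244493,  0.14170862,  0.98965393,  1.3363218 ],
       [ 0.        ,  0.        ,  0.        ,  1.        ]])}
wrist {'fx': 318.7139362091842, 'fy': 318.7139362091842, 'cx': 316.0199837610816, 'cy': 197.26215827477512, 'world_from_camera': array([[ 0.25341504,  0.93792918,  0.23679035,  0.2064462 ],
       [-0.96735444,  0.24633559,  0.05953292, -0.51501185],
       [-0.00249223, -0.24414674,  0.9697351 ,  0.38522774],
       [ 0.        ,  0.        ,  0.        ,  1.        ]])}
```

View pics/scene0.png

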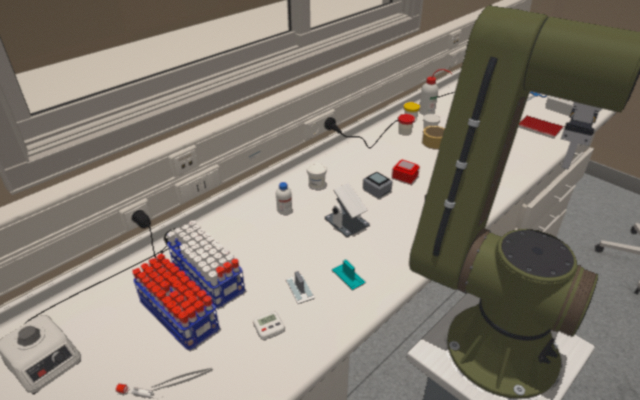

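View pics/top0.png

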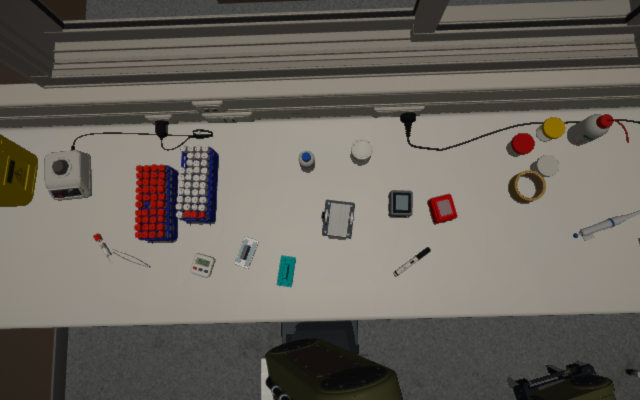

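View pics/wrist0.png

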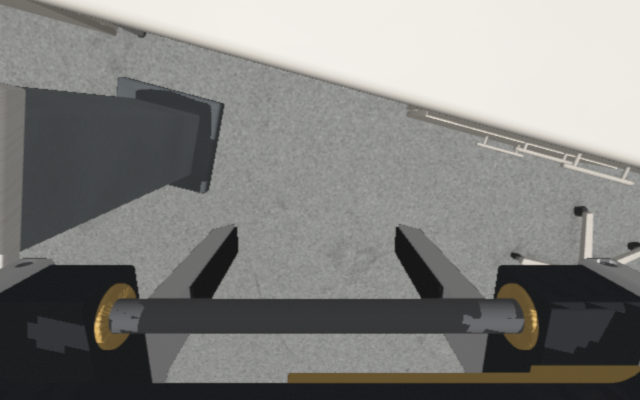

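The overview shows the carrier at top (246,253), the turquoise decoy at (287,271), the stage at (338,219), and the grey scanner at (400,204) with the red one at (442,208). I'll zoom in and measure.

```bash
cat > h.py <<'E'
import numpy as np,cv2
from station import ctrl
from scipy.spatial.transform import Rotation as Rn
def ray(c,u,v):
    d=np.array([(u-c["cx"])/c["fx"],-(v-c["cy"])/c["fy"],-1.]);T=c["world_from_camera"]
    return T[:3,3],T[:3,:3]@d
def onz(c,u,v,z):
    o,d=ray(c,u,v);return o+d*(z-o[2])/d[2]
def proj(c,P):
    T=c["world_from_camera"];p=T[:3,:3].T@(np.asarray(P,float)-T[:3,3])
    return np.array([c["cx"]+c["fx"]*p[0]/-p[2],c["cy"]+c["fy"]*-p[1]/-p[2]])
def tri(c1,a,c2,b):
    o,d=ray(c1,*a);p,e=ray(c2,*b);d=d/np.linalg.norm(d);e=e/np.linalg.norm(e)
    s=np.linalg.lstsq(np.c_[d,-e],p-o,rcond=None)[0];A=o+s[0]*d;B=p+s[1]*e
    return (A+B)/2,np.linalg.norm(A-B)
E
python3 - <<'E'
from h import *
t=ctrl.camera("top");s=ctrl.camera("scene")
a=t["pixels"][180:290,190:420];cv2.imwrite("pics/topz.png",cv2.resize(a,None,fx=3.4,fy=3.4,interpolation=cv2.INTER_CUBIC))
a=s["pixels"][150:320,270:430];cv2.imwrite("pics/scz.png",cv2.resize(a,None,fx=3.5,fy=3.5,interpolation=cv2.INTER_CUBIC))
for n,u,v,z in(("carrier",246,253,0.006),("turq",287,271,.006),("scanner",400.5,204,.05),("stage",339,219,.095),("timer",203,265,.018),("bottle",306,157,.098),("cup",361,148,.064),("red",442,208,.05)):print(n,onz(t,u,v,z).round(3))
E
```

```text
carrier [0.46  0.2   0.006]
turq [0.403 0.076 0.006]
scanner [ 0.59  -0.269  0.05 ]
stage [ 0.547 -0.084  0.095]
timer [0.428 0.327 0.018]
bottle [0.73  0.006 0.098]
cup [ 0.761 -0.158  0.064]
red [ 0.574 -0.39   0.05 ]
```

View pics/topz.png

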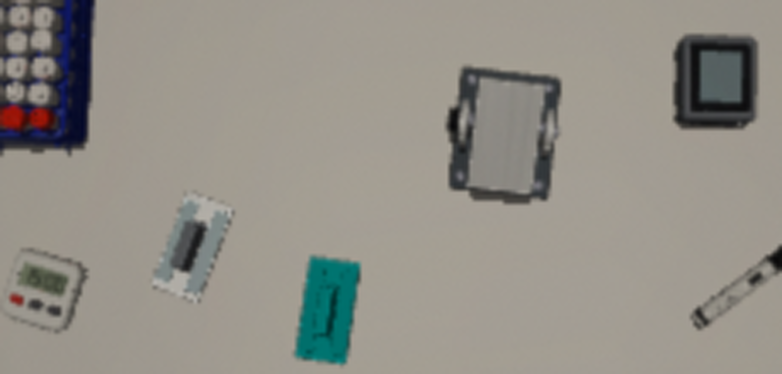

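View pics/scz.png

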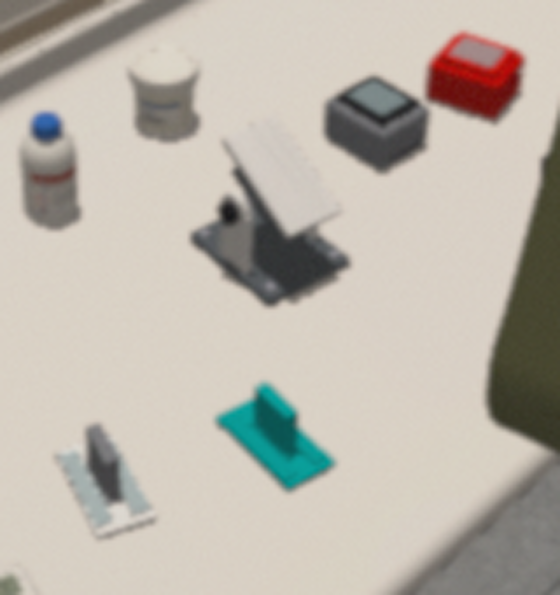

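```bash
python3 - <<'E'
from h import *
t=ctrl.camera("top");s=ctrl.camera("scene")
a=t["pixels"][190:250,310:370];A=cv2.resize(a,(600,600),interpolation=cv2.INTER_CUBIC)
b=s["pixels"][175:240,320:380];B=cv2.resize(b,(600,650),interpolation=cv2.INTER_CUBIC)[:600]
cv2.imwrite("pics/stA.png",A);cv2.imwrite("pics/stB.png",B)
a=t["pixels"][228:280,220:272];cv2.imwrite("pics/caA.png",cv2.resize(a,(520,520),interpolation=cv2.INTER_CUBIC))
E
```

```text
(no output)
```

View pics/stA.png

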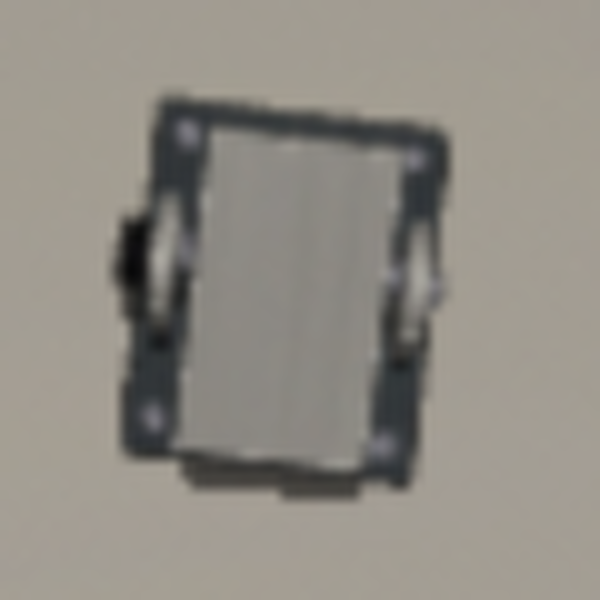

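View pics/stB.png

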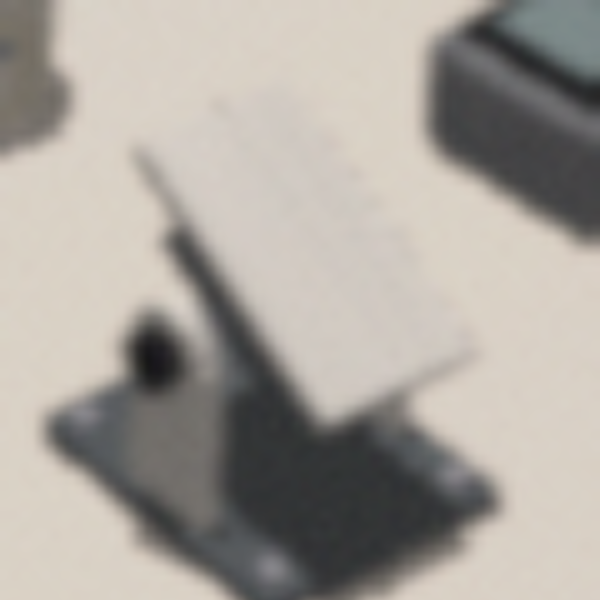

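View pics/caA.png

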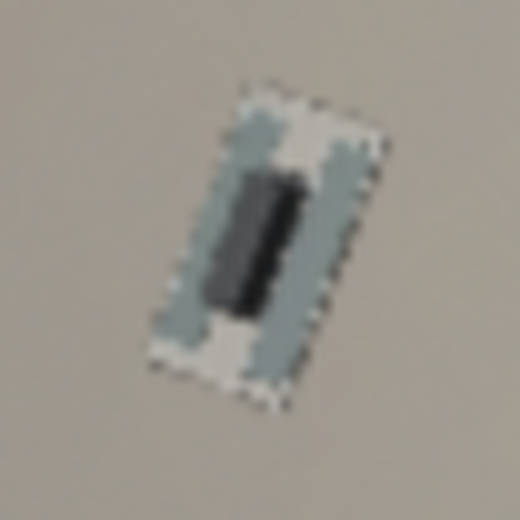

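```bash
python3 - <<'E'
from h import *
t=ctrl.camera("top");s=ctrl.camera("scene")
T=np.array([(211,128),(403,152),(362,468),(175,450)])/10+[310,190]-.5+.05
S=np.array([(135,150),(270,84),(480,350),(320,430)])/10+[320,175]-.5+.05
P=[]
for a,b in zip(T,S):
    p,e=tri(t,a,s,b);P.append(p);print(p.round(4),round(e,4))
P=np.array(P);c=P.mean(0)
x=(P[0]+P[1]-P[2]-P[3])/2;y=(P[0]+P[3]-P[1]-P[2])/2
print("c",c,"L",np.linalg.norm(x),np.linalg.norm(y),"tilt",np.arctan2(x[2],np.hypot(*x[:2])),"yaw",np.arctan2(x[1],x[0]),np.arctan2(-y[0],y[1]), y)
B=np.array([(165,97),(447,130),(405,488),(125,455)])/10+[310,190]-.45
B=np.array([onz(t,*b,.01) for b in B]);print(B.round(3),B.mean(0));x=(B[0]+B[1]-B[2]-B[3])/2;print(np.linalg.norm(x),np.arctan2(x[1],x[0]))
C=np.array([(248,83),(390,135),(285,408),(148,355)])/10+[220,228]-.45
C=np.array([onz(t,*b,.005) for b in C]);x=(C[0]+C[1]-C[2]-C[3])/2;y=(C[0]+C[3]-C[1]-C[2])/2
print("car",C.mean(0),np.linalg.norm(x),np.linalg.norm(y),np.arctan2(x[1],x[0]),np.arctan2(-y[0],y[1]))
R=np.array([onz(t,*(np.array(p)/10+[220,228]-.45),.048) for p in [(250,172),(284,180),(240,312),(205,300)]]);print("rib top",R.mean(0))
h=cv2.cvtColor(t["pixels"],cv2.COLOR_BGR2HSV)
E
```

```text
[ 0.5925 -0.0619  0.1109] 0.002
[ 0.5855 -0.1148  0.1105] 0.0019
[ 0.4964 -0.1037  0.0675] 0.0044
[ 0.5053 -0.0483  0.0649] 0.0002
c [ 0.54491436 -0.08216617  0.08846617] L 0.09949952674658634 0.05473542176199161 tilt 0.46354607206623044 yaw -0.13967067705326372 -0.14493103534396498 [ 0.0079036   0.05415119 -0.00107159]
[[ 0.617 -0.049  0.01 ]
 [ 0.604 -0.135  0.01 ]
 [ 0.495 -0.118  0.01 ]
 [ 0.507 -0.033  0.01 ]] [ 0.55573702 -0.0837442   0.01      ]
0.11041738763324277 -0.1492823519343997
car [0.46311286 0.19875904 0.005     ] 0.08745967854929337 0.045846926150955404 -0.37213750881468666 -0.38272598960980747
rib top [0.46332158 0.19773736 0.048     ]
```

```bash
cat >> h.py <<'E'
def to(pos,rpy):
    o=ctrl.get_obs();R=Rn.from_euler("xyz",o["eef_rot"]);G=Rn.from_euler("xyz",rpy)
    d=R.inv().apply(np.array(pos)-o["ee_pos"])/.04;r=(R.inv()*G).as_rotvec()/np.radians(4)
    print("t",o["time_s"],"pos",o["ee_pos"].round(4),"rot",o["eef_rot"].round(4),"F",o["force"].round(2),"M",o["moment"].round(3),"w",round(o["grip_width"],4),"\n rows t",d.round(3),"r",r.round(3),"q",o["qpos"].round(2))
E
python3 -c "
from h import *
to([.463,.199,.25],[np.pi,0,-.377])"
python3 -m pendant '[{"rz":1,"tx":0.5},{"rz":1,"tx":0.8},{"rz":1,"tx":1},{"rz":1,"tx":1},{"rz":1,"tx":1},{"rz":1,"tx":1},{"rz":1,"tx":1},{"rz":1,"tx":1}]'
python3 -c "
from h import *
to([.463,.199,.25],[np.pi,0,-.377])"
```

```text
t 0.45 pos [ 0.1386 -0.5322  0.3026] rot [-3.1414 -0.      0.2547] F [ 0.03 -0.1   0.24] M [ 0.002  0.023 -0.006] w 0.0944 
 rows t [ 12.455 -15.647   1.317] r [-2.000e-03  0.000e+00  9.049e+00] q [-1.38  0.3   1.52  0.    1.32 -0.07]
t 0.45 pos [ 0.1386 -0.5322  0.3026] rot [-3.1414 -0.      0.2547] F [ 0.03 -0.1   0.24] M [ 0.002  0.023 -0.006] w 0.0944 
 rows t [ 12.455 -15.647   1.317] r [-2.000e-03  0.000e+00  9.049e+00] q [-1.38  0.3   1.52  0.    1.32 -0.07]$[0]: bad value
```

```bash

python3 -m pendant '[{"rx":0,"ry":0,"rz":1,"tx":0.5,"ty":0,"tz":0,"grip":-1},{"rx":0,"ry":0,"rz":1,"tx":1,"ty":0,"tz":0,"grip":-1},{"rx":0,"ry":0,"rz":1,"tx":1,"ty":0,"tz":0,"grip":-1},{"rx":0,"ry":0,"rz":1,"tx":1,"ty":0,"tz":0,"grip":-1}]'
python3 -c "
from h import *
to([.463,.199,.25],[np.pi,0,-.377])"
```

```text
time_s: 0.78
ee_pos: [0.2754, -0.5144, 0.303]
eef_rot: [3.141, 0.001, -0.043]
force: [-0.4, -1.6, 0.0]
grip_width: 0.0939
t 0.7833 pos [ 0.2754 -0.5144  0.303 ] rot [ 3.1408e+00  8.0000e-04 -4.2800e-02] F [-0.41 -1.63  0.01] M [-0.033  0.037 -0.014] w 0.0939 
 rows t [  3.925 -18.021   1.308] r [0.013 0.01  4.787] q [-1.14  0.37  1.42 -0.    1.35  0.47]
```

```bash

python3 -m pendant '[{"rx":0,"ry":0,"rz":0.9,"tx":0.8,"ty":-0.6,"tz":0,"grip":-1},{"rx":0,"ry":0,"rz":0.9,"tx":0.5,"ty":-0.8,"tz":0,"grip":-1},{"rx":0,"ry":0,"rz":0.9,"tx":0,"ty":-1,"tz":0,"grip":-1},{"rx":0,"ry":0,"rz":0.9,"tx":-0.2,"ty":-1,"tz":0,"grip":-1},{"rx":0,"ry":0,"rz":0.5,"tx":-0.3,"ty":-1,"tz":0,"grip":-1},{"rx":0,"ry":0,"rz":0,"tx":-0.4,"ty":-1,"tz":0,"grip":-1},{"rx":0,"ry":0,"rz":0,"tx":-0.4,"ty":-1,"tz":0,"grip":-1},{"rx":0,"ry":0,"rz":0,"tx":-0.4,"ty":-1,"tz":0,"grip":-1}]'
python3 -c "
from h import *
to([.463,.199,.25],[np.pi,0,-.377])"
```

```text
time_s: 1.45
ee_pos: [0.3443, -0.2133, 0.2995]
eef_rot: [-3.141, 0.001, -0.348]
force: [0.7, 0.0, -0.1]
grip_width: 0.094
t 1.45 pos [ 0.3443 -0.2133  0.2995] rot [-3.1411e+00  1.5000e-03 -3.4790e-01] F [ 0.67  0.05 -0.15] M [ 0.069  0.016 -0.001] w 0.094 
 rows t [ -0.723 -10.701   1.244] r [-0.006  0.022  0.416] q [-0.65 -0.03  1.9  -0.    1.27  1.27]
```

```bash

python3 -m pendant '[{"rx":0,"ry":0,"rz":0.4,"tx":0,"ty":-1,"tz":0,"grip":-1},{"rx":0,"ry":0,"rz":0,"tx":-0.1,"ty":-1,"tz":0,"grip":-1},{"rx":0,"ry":0,"rz":0,"tx":-0.1,"ty":-1,"tz":0,"grip":-1},{"rx":0,"ry":0,"rz":0,"tx":-0.1,"ty":-1,"tz":0.1,"grip":-1},{"rx":0,"ry":0,"rz":0,"tx":-0.1,"ty":-1,"tz":0.2,"grip":-1},{"rx":0,"ry":0,"rz":0,"tx":-0.1,"ty":-1,"tz":0.2,"grip":-1},{"rx":0,"ry":0,"rz":0,"tx":-0.1,"ty":-1,"tz":0.2,"grip":-1},{"rx":0,"ry":0,"rz":0,"tx":-0.1,"ty":-1,"tz":0.2,"grip":-1}]'
python3 -m pendant '[{"rx":0,"ry":0,"rz":0,"tx":0,"ty":-1,"tz":0.2,"grip":-1},{"rx":0,"ry":0,"rz":0,"tx":0,"ty":-0.7,"tz":0.2,"grip":-1},{"rx":0,"ry":0,"rz":0,"tx":0,"ty":0,"tz":0,"grip":-1}]'
python3 -c "
from h import *
to([.463,.199,.25],[np.pi,0,-.377])
c=ctrl.camera('wrist');cv2.imwrite('pics/w1.png',c['pixels'])"
```

```text
time_s: 2.12
ee_pos: [0.4327, 0.1057, 0.2675]
eef_rot: [-3.139, -0.009, -0.38]
force: [0.6, -1.0, -0.4]
grip_width: 0.0941
time_s: 2.37
ee_pos: [0.4581, 0.1768, 0.25]
eef_rot: [-3.138, -0.009, -0.375]
force: [-0.5, -0.2, -0.6]
grip_width: 0.0936
t 2.3667 pos [0.4581 0.1768 0.25  ] rot [-3.1382 -0.0087 -0.375 ] F [-0.48 -0.22 -0.64] M [ 0.018 -0.001  0.013] w 0.0936 
 rows t [-0.09  -0.562  0.   ] r [-0.049 -0.125  0.028] q [ 0.29  0.22  1.75 -0.    1.16  2.24]
```

View pics/w1.png

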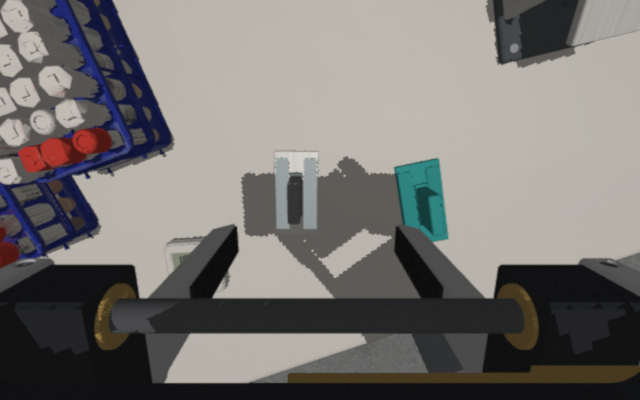

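```bash
python3 - <<'E'
from h import *
c=ctrl.camera("wrist")
cv2.imwrite("pics/w1z.png",cv2.resize(c["pixels"][140:240,260:335],None,fx=6,fy=6,interpolation=cv2.INTER_CUBIC))
C=np.array([onz(c,*p,.005) for p in [(275,151),(318.5,151),(318,229.5),(276,229.5)]])
x=(C[0]+C[1]-C[2]-C[3])/2;y=(C[0]+C[3]-C[1]-C[2])/2
print("car",C.mean(0),np.linalg.norm(x),np.linalg.norm(y),np.arctan2(x[1],x[0]),np.arctan2(-y[0],y[1]))
E
```

```text
car [0.46133313 0.19593484 0.005     ] 0.08508569105715034 0.04524852361805749 -0.3846934248706362 -0.37246938233997434
```

View pics/w1z.png

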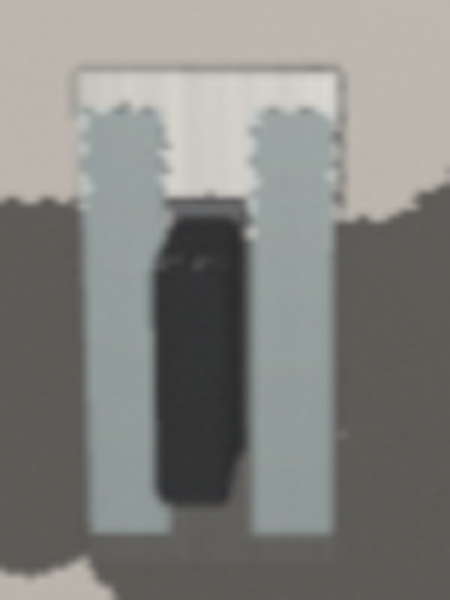

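```bash
python3 - <<'E'
from h import *
c=ctrl.camera("wrist")
C=np.array([onz(c,*p,.006) for p in [(272.7,151.2),(316.9,151.2),(315.2,234),(274.8,234)]])
x=(C[0]+C[1]-C[2]-C[3])/2;y=(C[0]+C[3]-C[1]-C[2])/2
m=C.mean(0);print("car",m,np.linalg.norm(x),np.linalg.norm(y),np.arctan2(x[1],x[0]),np.arctan2(-y[0],y[1]))
R=np.array([onz(c,260+u/6,140+v/6,.048) for u,v in[(158,265),(245,265),(158,502),(228,502)]]);print(R.mean(0))
to([.461,.1975,.112],[np.pi,0,-.377])
E
```

```text
car [0.45966116 0.19735355 0.006     ] 0.08994853591902333 0.044758096990229826 -0.38806926464228136 -0.3736263018911862
[0.45918073 0.19644655 0.048     ]
t 2.5167 pos [0.4575 0.1729 0.2515] rot [-3.1381 -0.0099 -0.3776] F [ 0.16 -0.33 -0.88] M [ 0.009  0.015 -0.017] w 0.094 
 rows t [-0.18  -0.592  3.488] r [-0.05  -0.141 -0.008] q [ 0.29  0.21  1.76 -0.    1.16  2.24]
```

```bash

python3 -m pendant '[{"rx":-0.05,"ry":-0.14,"rz":0,"tx":-0.2,"ty":-0.6,"tz":0.5,"grip":-1},{"rx":0,"ry":0,"rz":0,"tx":0,"ty":0,"tz":0.8,"grip":-1},{"rx":0,"ry":0,"rz":0,"tx":0,"ty":0,"tz":0.5,"grip":-1},{"rx":0,"ry":0,"rz":0,"tx":0,"ty":0,"tz":0,"grip":-1}]'
python3 -c "
from h import *
to([.46,.1975,.112],[np.pi,0,-.377])"
```

```text
time_s: 2.85
ee_pos: [0.4603, 0.1944, 0.1813]
eef_rot: [-3.137, -0.006, -0.384]
force: [-0.9, -0.7, -0.3]
grip_width: 0.0939
t 2.85 pos [0.4603 0.1944 0.1813] rot [-3.1371 -0.0059 -0.3837] F [-0.94 -0.66 -0.28] M [ 0.011 -0.024  0.008] w 0.0939 
 rows t [-0.046 -0.062  1.732] r [-0.064 -0.084 -0.095] q [ 0.33  0.33  1.79 -0.    1.02  2.28]
```

```bash

python3 -m pendant '[{"rx":-0.06,"ry":-0.08,"rz":-0.1,"tx":-0.05,"ty":-0.06,"tz":0.6,"grip":-1},{"rx":0,"ry":0,"rz":0,"tx":0,"ty":0,"tz":0.6,"grip":-1},{"rx":0,"ry":0,"rz":0,"tx":0,"ty":0,"tz":0.4,"grip":-1},{"rx":0,"ry":0,"rz":0,"tx":0,"ty":0,"tz":0,"grip":-1}]'
python3 -c "
from h import *
to([.46,.1975,.112],[np.pi,0,-.377])
c=ctrl.camera('wrist');cv2.imwrite('pics/w2.png',c['pixels'])"
```

```text
time_s: 3.18
ee_pos: [0.4615, 0.1933, 0.121]
eef_rot: [-3.138, -0.005, -0.382]
force: [-0.5, 0.5, -0.3]
grip_width: 0.0943
t 3.1833 pos [0.4615 0.1933 0.121 ] rot [-3.1377 -0.0051 -0.3823] F [-0.53  0.52 -0.33] M [0.115 0.116 0.018] w 0.0943 
 rows t [-0.075 -0.083  0.225] r [-0.055 -0.074 -0.075] q [ 0.32  0.43  1.82 -0.    0.89  2.28]
```

View pics/w2.png

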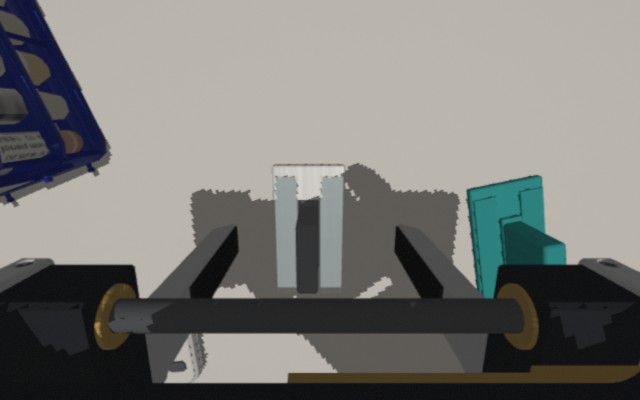

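```bash

python3 -m pendant '[{"rx":-0.1,"ry":-0.12,"rz":-0.1,"tx":-0.12,"ty":-0.14,"tz":0.2,"grip":-1},{"rx":0,"ry":0,"rz":0,"tx":0,"ty":0,"tz":0.05,"grip":-1}]'
python3 -c "
from h import *
to([.46,.1975,.112],[np.pi,0,-.377])"
```

```text
time_s: 3.4
ee_pos: [0.4611, 0.2001, 0.1157]
eef_rot: [-3.141, -0.001, -0.377]
force: [-0.5, 0.3, -0.0]
grip_width: 0.0938
t 3.4 pos [0.4611 0.2001 0.1157] rot [-3.1413e+00 -8.0000e-04 -3.7700e-01] F [-0.49  0.32 -0.04] M [ 0.045 -0.016  0.002] w 0.0938 
 rows t [-0.     0.071  0.092] r [-0.005 -0.012 -0.001] q [ 0.34  0.44  1.82 -0.    0.88  2.28]
```

```bash

python3 -m pendant '[{"rx":0,"ry":0,"rz":0,"tx":0,"ty":0.05,"tz":0.1,"grip":-1},{"rx":0,"ry":0,"rz":0,"tx":0,"ty":0,"tz":0,"grip":-0.2},{"rx":0,"ry":0,"rz":0,"tx":0,"ty":0,"tz":0,"grip":0.4},{"rx":0,"ry":0,"rz":0,"tx":0,"ty":0,"tz":0,"grip":1},{"rx":0,"ry":0,"rz":0,"tx":0,"ty":0,"tz":0,"grip":1},{"rx":0,"ry":0,"rz":0,"tx":0,"ty":0,"tz":0,"grip":1}]' 35
python3 -c "
from h import *
to([.46,.1975,.112],[np.pi,0,-.377])"
```

```text
time_s: 3.9
ee_pos: [0.4613, 0.1985, 0.1145]
eef_rot: [-3.138, -0.004, -0.376]
force: [0.8, 0.4, 0.5]
grip_width: 0.0642
t 3.9 pos [0.4613 0.1985 0.1145] rot [-3.1383 -0.0043 -0.3765] F [0.75 0.35 0.49] M [ 0.037 -0.014  0.035] w 0.0642 
 rows t [-0.021  0.036  0.062] r [-0.047 -0.062  0.008] q [ 0.33  0.44  1.82 -0.    0.87  2.28]
```

```bash

python3 -m pendant '[{"rx":-0.08,"ry":-0.1,"rz":0,"tx":-0.02,"ty":0.02,"tz":0.05,"grip":1},{"rx":0,"ry":0,"rz":0,"tx":0,"ty":0,"tz":0,"grip":1},{"rx":0,"ry":0,"rz":0,"tx":0,"ty":0,"tz":0,"grip":1},{"rx":0,"ry":0,"rz":0,"tx":0,"ty":0,"tz":0,"grip":1},{"rx":0,"ry":0,"rz":0,"tx":0,"ty":0,"tz":0,"grip":1},{"rx":0,"ry":0,"rz":0,"tx":0,"ty":0,"tz":0,"grip":1}]' 35
python3 -m pendant '[{"rx":0,"ry":0,"rz":0,"tx":0,"ty":0,"tz":0,"grip":1},{"rx":0,"ry":0,"rz":0,"tx":0,"ty":0,"tz":0,"grip":1},{"rx":0,"ry":0,"rz":0,"tx":0,"ty":0,"tz":0,"grip":1},{"rx":0,"ry":0,"rz":0,"tx":0,"ty":0,"tz":0,"grip":1}]' 35
python3 -c "
from h import *
to([.46,.1975,.112],[np.pi,0,-.377])
c=ctrl.camera('wrist');cv2.imwrite('pics/w3.png',c['pixels'])"
```

```text
time_s: 4.4
ee_pos: [0.4602, 0.1981, 0.1124]
eef_rot: [3.139, 0.003, -0.376]
force: [-0.4, -0.7, 0.1]
grip_width: 0.0242
time_s: 4.73
ee_pos: [0.4602, 0.1981, 0.1124]
eef_rot: [3.139, 0.003, -0.376]
force: [0.8, 0.6, -0.1]
grip_width: 0.0116
t 4.7333 pos [0.4602 0.1981 0.1124] rot [ 3.1387  0.0034 -0.3764] F [ 0.76  0.64 -0.11] M [ 0.058 -0.017  0.004] w 0.0116 
 rows t [0.001 0.016 0.01 ] r [0.041 0.048 0.009] q [0.33 0.45 1.82 0.   0.88 2.28]
```

View pics/w3.png

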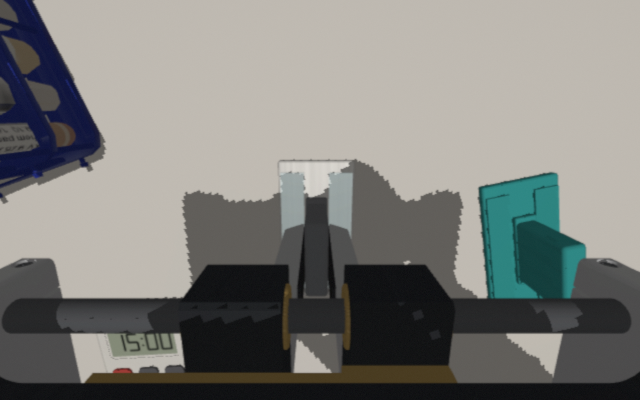

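```bash
python3 - <<'E'
from h import *
c=ctrl.camera("wrist");o=ctrl.get_obs();R=Rn.from_euler("xyz",o["eef_rot"])
cv2.imwrite("pics/w3z.png",cv2.resize(c["pixels"][150:240,265:365],None,fx=6,fy=6,interpolation=cv2.INTER_CUBIC))
for u,v in[(278.3,160.5),(353.8,160.5)]: print(R.inv().apply(onz(c,u,v,.006)-o["ee_pos"]))
E
python3 -m pendant '[{"rx":0,"ry":0,"rz":0,"tx":0,"ty":0,"tz":-0.5,"grip":1},{"rx":0,"ry":0,"rz":0,"tx":0,"ty":0,"tz":-1,"grip":1},{"rx":0,"ry":0,"rz":0,"tx":0,"ty":0,"tz":-1,"grip":1},{"rx":0,"ry":0,"rz":0,"tx":0,"ty":0,"tz":-1,"grip":1},{"rx":0,"ry":0,"rz":0,"tx":0,"ty":0,"tz":0,"grip":1}]'
python3 -c "
from h import *
to([.59,-.269,.213],[np.pi,0,-.15])
c=ctrl.camera('wrist');cv2.imwrite('pics/w4.png',c['pixels'])"
```

```text
[ 0.04511446 -0.02181955  0.10618763]
[0.04517163 0.02313257 0.10631658]
time_s: 5.25
ee_pos: [0.4597, 0.1978, 0.2557]
eef_rot: [3.134, 0.009, -0.377]
force: [0.7, 0.1, -0.7]
grip_width: 0.012
t 5.25 pos [0.4597 0.1978 0.2557] rot [ 3.1338  0.009  -0.3765] F [ 0.71  0.12 -0.69] M [ 0.076 -0.073  0.029] w 0.012 
 rows t [7.331 9.647 1.078] r [ 0.097  0.141 -3.244] q [ 0.33  0.24  1.71 -0.    1.2   2.28]
```

View pics/w3z.png

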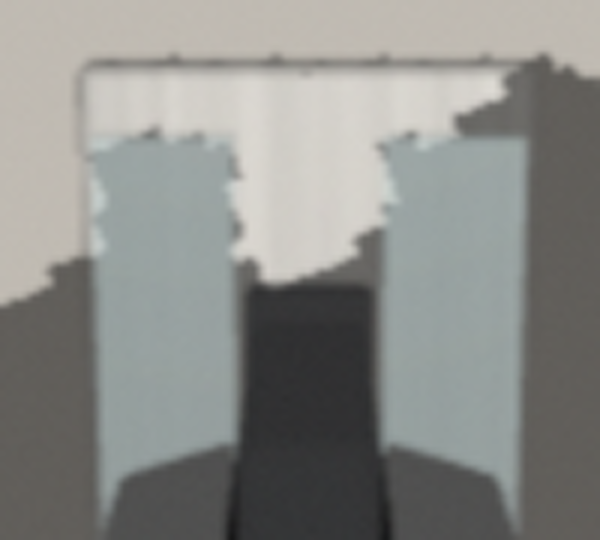

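View pics/w4.png

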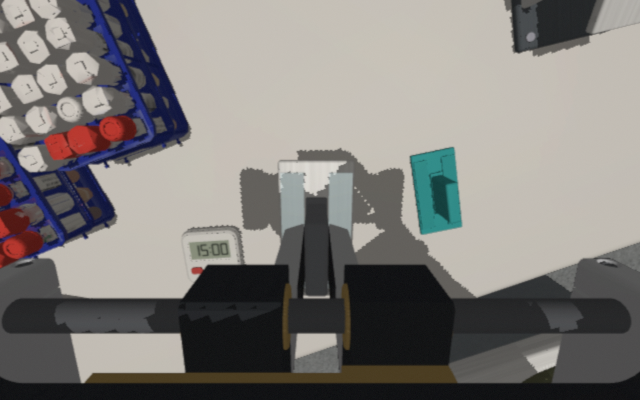

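```bash

python3 -m pendant '[{"rx":0.1,"ry":0.14,"rz":-0.8,"tx":0,"ty":0,"tz":-0.5,"grip":1},{"rx":0,"ry":0,"rz":-0.8,"tx":0.2,"ty":0.4,"tz":-0.6,"grip":1},{"rx":0,"ry":0,"rz":-0.8,"tx":0.4,"ty":0.8,"tz":-0.3,"grip":1},{"rx":0,"ry":0,"rz":-0.8,"tx":0.4,"ty":0.9,"tz":0,"grip":1},{"rx":0,"ry":0,"rz":0,"tx":0.4,"ty":0.9,"tz":0,"grip":1},{"rx":0,"ry":0,"rz":0,"tx":0.4,"ty":0.9,"tz":0,"grip":1},{"rx":0,"ry":0,"rz":0,"tx":0.4,"ty":0.9,"tz":0,"grip":1},{"rx":0,"ry":0,"rz":0,"tx":0.4,"ty":0.9,"tz":0,"grip":1}]'
python3 -c "
from h import *
to([.59,-.269,.204],[np.pi,0,-.145])"
```

```text
time_s: 5.97
ee_pos: [0.5196, -0.0494, 0.3029]
eef_rot: [3.138, 0.011, -0.131]
force: [1.0, 0.1, -0.8]
grip_width: 0.0118
t 5.9667 pos [ 0.5196 -0.0494  0.3029] rot [ 3.1376  0.011  -0.1306] F [ 0.99  0.09 -0.77] M [ 0.051 -0.061 -0.006] w 0.0118 
 rows t [2.488 5.205 2.466] r [0.059 0.157 0.206] q [-0.16  0.24  1.59 -0.    1.32  1.54]
```

```bash

python3 -m pendant '[{"rx":0.06,"ry":0.16,"rz":0.2,"tx":0.5,"ty":1,"tz":0,"grip":1},{"rx":0,"ry":0,"rz":0,"tx":0.5,"ty":1,"tz":0,"grip":1},{"rx":0,"ry":0,"rz":0,"tx":0.5,"ty":1,"tz":0,"grip":1},{"rx":0,"ry":0,"rz":0,"tx":0.5,"ty":1,"tz":0,"grip":1},{"rx":0,"ry":0,"rz":0,"tx":0.2,"ty":0.5,"tz":0,"grip":1},{"rx":0,"ry":0,"rz":0,"tx":0,"ty":0,"tz":0,"grip":1}]'
python3 -c "
from h import *
to([.59,-.269,.204],[np.pi,0,-.145])
c=ctrl.camera('wrist');cv2.imwrite('pics/w5.png',c['pixels'])
c=ctrl.camera('scene');cv2.imwrite('pics/s5.png',c['pixels'])"
```

```text
time_s: 6.47
ee_pos: [0.5752, -0.2368, 0.2921]
eef_rot: [-3.139, 0.011, -0.151]
force: [-1.0, 0.0, -1.2]
grip_width: 0.0121
t 6.4667 pos [ 0.5752 -0.2368  0.2921] rot [-3.1395  0.0108 -0.1512] F [-0.95  0.02 -1.18] M [ 0.04   0.054 -0.037] w 0.0121 
 rows t [0.511 0.744 2.196] r [-0.031  0.155 -0.089] q [-0.45  0.47  1.31 -0.    1.37  1.27]
```

View pics/w5.png

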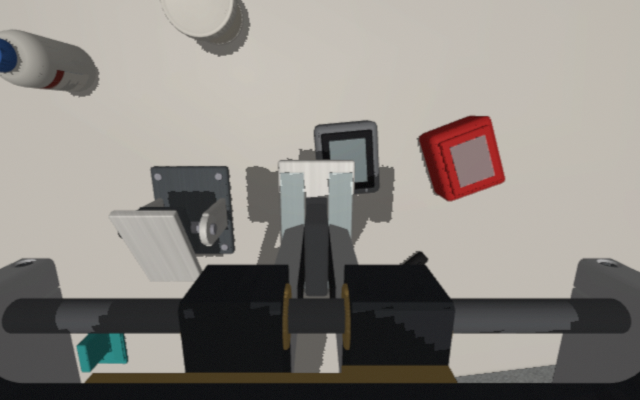

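View pics/s5.png

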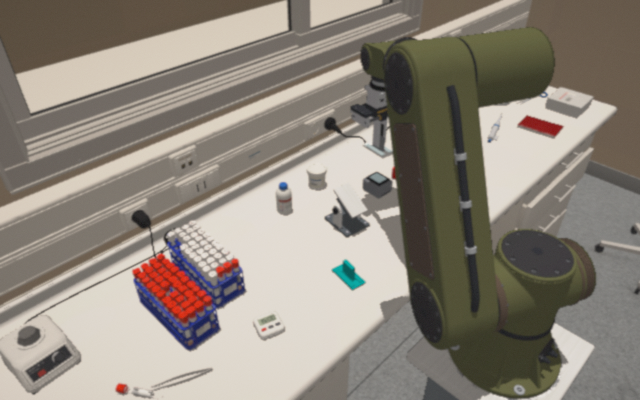

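```bash
python3 - <<'E'
from h import *
w=ctrl.camera("wrist");t=ctrl.camera("top");s=ctrl.camera("scene")
im=w["pixels"];cv2.imwrite("pics/w5z.png",cv2.resize(im[200:290,100:210],None,fx=7,fy=6.6,interpolation=cv2.INTER_CUBIC))
print("scanner w",onz(w,(315+379)/2,(124+190.5)/2,.05))
T=np.array([(211,128),(403,152),(362,468),(175,450)])/10+[310,190]-.45
S=np.array([(135,150),(270,84),(480,350),(320,430)])/10+[320,175]-.45
W=np.array([(110,213),(172,210),(201,281),(138,281)],float)
for nm,a,A,b,B in(("wt",w,W,t,T),("ws",w,W,s,S)):
    Q=[tri(a,i,b,j) for i,j in zip(A,B)];P=np.array([q[0] for q in Q])
    x=(P[0]+P[1]-P[2]-P[3])/2;y=(P[0]+P[3]-P[1]-P[2])/2
    print(nm,[round(q[1],4) for q in Q],P.mean(0).round(4),np.linalg.norm(x),np.linalg.norm(y),"tilt",np.arctan2(x[2],np.hypot(*x[:2])),"yaw",np.arctan2(x[1],x[0]))
E
```

```text
scanner w [ 0.59744147 -0.26854554  0.05      ]
wt [np.float64(0.0014), np.float64(0.0024), np.float64(0.0004), np.float64(0.0082)] [ 0.5451 -0.0808  0.1024] 0.09430198502887999 0.05523479238735558 tilt 0.4031940418316012 yaw -0.16174914027014375
ws [np.float64(0.0018), np.float64(0.0009), np.float64(0.003), np.float64(0.0083)] [ 0.5414 -0.0761  0.094 ] 0.09978215647869434 0.05791712977385883 tilt 0.42374549718401033 yaw -0.1793263335533777
```

View pics/w5z.png

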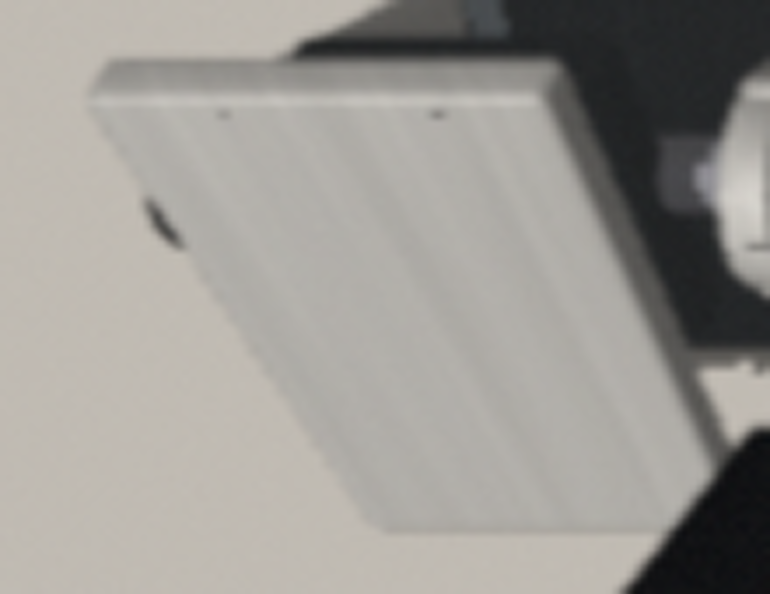

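```bash
python3 - <<'E'
from h import *
im=cv2.imread("pics/w5.png")[110:205,300:390];cv2.imwrite("pics/w5s.png",cv2.resize(im,None,fx=6,fy=6,interpolation=cv2.INTER_CUBIC))
im=cv2.imread("pics/top0.png")[185:222,383:418];cv2.imwrite("pics/t0s.png",cv2.resize(im,None,fx=14,fy=14,interpolation=cv2.INTER_CUBIC))
E
```

```text
(no output)
```

View pics/w5s.png

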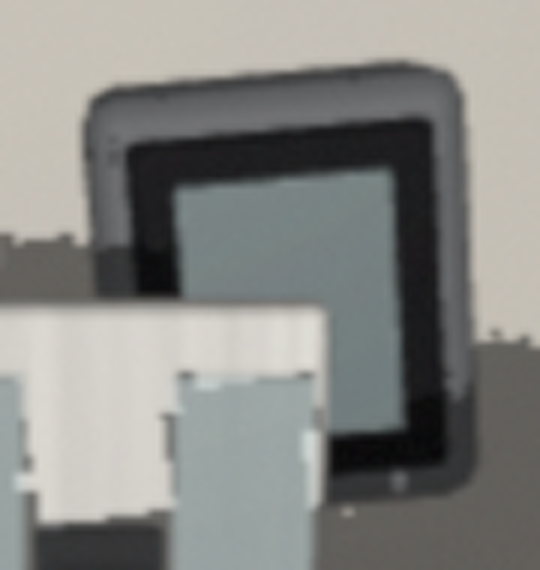

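View pics/t0s.png

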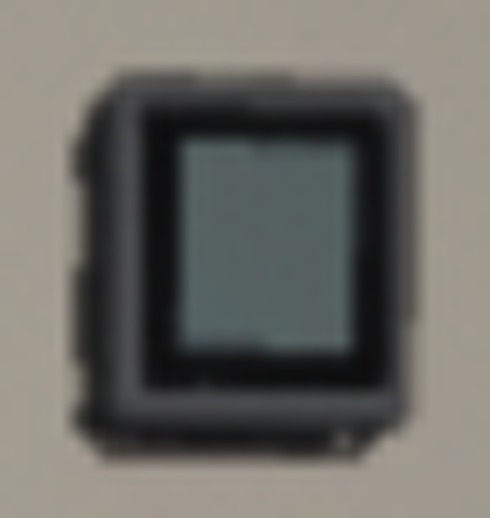

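```bash
python3 - <<'E'
from h import *
w=ctrl.camera("wrist");t=ctrl.camera("top")
a=onz(w,347.8,161,.05);b=onz(t,401.6,202,.05);print(a,b,tri(w,(347.8,161),t,(401.6,202)))
to([.594,-.27,.204],[np.pi,0,-.09])
E
```

```text
[ 0.59423395 -0.26734105  0.05      ] [ 0.59575547 -0.27245564  0.05      ] (array([ 0.59509561, -0.26857778,  0.06037938]), np.float64(0.004261160553853869))
t 6.8167 pos [ 0.5753 -0.2318  0.295 ] rot [-3.1398  0.0079 -0.1463] F [ 0.42 -0.77  0.03] M [-0.005 -0.015  0.04 ] w 0.0119 
 rows t [0.619 0.882 2.268] r [-0.029  0.113 -0.806] q [-0.44  0.47  1.31 -0.    1.37  1.28]
```

```bash

python3 -m pendant '[{"rx":0,"ry":0.1,"rz":0,"tx":0.3,"ty":0.4,"tz":0.3,"grip":1},{"rx":0,"ry":0,"rz":0,"tx":0.3,"ty":0.4,"tz":0.6,"grip":1},{"rx":0,"ry":0,"rz":0,"tx":0.1,"ty":0.2,"tz":0.7,"grip":1},{"rx":0,"ry":0,"rz":0,"tx":0,"ty":0,"tz":0.5,"grip":1},{"rx":0,"ry":0,"rz":0,"tx":0,"ty":0,"tz":0.3,"grip":1},{"rx":0,"ry":0,"rz":0,"tx":0,"ty":0,"tz":0,"grip":1}]'
python3 -c "
from h import *
to([.595,-.27,.204],[np.pi,0,-.145])"
```

```text
time_s: 7.32
ee_pos: [0.5998, -0.2716, 0.1996]
eef_rot: [3.141, -0.007, -0.139]
force: [-0.1, -0.1, -1.2]
grip_width: 0.0116
t 7.3167 pos [ 0.5998 -0.2716  0.1996] rot [ 3.1411 -0.0071 -0.1388] F [-0.1  -0.06 -1.17] M [ 0.05   0.024 -0.011] w 0.0116 
 rows t [-0.123 -0.024 -0.11 ] r [ 0.007 -0.101  0.089] q [-0.48  0.63  1.29  0.    1.22  1.23]
```

```bash

python3 -m pendant '[{"rx":0,"ry":-0.1,"rz":0,"tx":-0.12,"ty":0,"tz":-0.1,"grip":1},{"rx":0,"ry":0,"rz":0,"tx":0,"ty":0,"tz":0,"grip":1},{"rx":0,"ry":0,"rz":0,"tx":0,"ty":0,"tz":0,"grip":1}]'
python3 -c "
from h import *
to([.595,-.27,.204],[np.pi,0,-.145])"
python3 -m pendant '[{"rx":0,"ry":0,"rz":0,"tx":0,"ty":0,"tz":0,"grip":1},{"rx":0,"ry":0,"rz":0,"tx":0,"ty":0,"tz":0,"grip":1},{"rx":0,"ry":0,"rz":0,"tx":0,"ty":0,"tz":0,"grip":1},{"rx":0,"ry":0,"rz":0,"tx":0,"ty":0,"tz":0,"grip":1},{"rx":0,"ry":0,"rz":0,"tx":0,"ty":0,"tz":0,"grip":1},{"rx":0,"ry":0,"rz":0,"tx":0,"ty":0,"tz":0,"grip":1},{"rx":0,"ry":0,"rz":0,"tx":0,"ty":0,"tz":0,"grip":1},{"rx":0,"ry":0,"rz":0,"tx":0,"ty":0,"tz":0,"grip":1}]'
python3 -m pendant '[{"rx":0,"ry":0,"rz":0,"tx":0,"ty":0,"tz":0,"grip":1},{"rx":0,"ry":0,"rz":0,"tx":0,"ty":0,"tz":0,"grip":1},{"rx":0,"ry":0,"rz":0,"tx":0,"ty":0,"tz":0,"grip":1},{"rx":0,"ry":0,"rz":0,"tx":0,"ty":0,"tz":0,"grip":1},{"rx":0,"ry":0,"rz":0,"tx":0,"ty":0,"tz":0,"grip":1},{"rx":0,"ry":0,"rz":0,"tx":0,"ty":0,"tz":0,"grip":1},{"rx":0,"ry":0,"rz":0,"tx":0,"ty":0,"tz":0,"grip":1},{"rx":0,"ry":0,"rz":0,"tx":0,"ty":0,"tz":0,"grip":1}]'
python3 -c "
from h import *
to([.595,-.27,.204],[np.pi,0,-.145])
for n in ('top','scene','wrist'):
    c=ctrl.camera(n);cv2.imwrite('pics/%s6.png'%n,c['pixels'])"
```

```text
time_s: 7.57
ee_pos: [0.5951, -0.2695, 0.2068]
eef_rot: [3.14, -0.001, -0.137]
force: [0.8, -0.6, -0.9]
grip_width: 0.0117
t 7.5667 pos [ 0.5951 -0.2695  0.2068] rot [ 3.1404e+00 -1.4000e-03 -1.3690e-01] F [ 0.84 -0.62 -0.95] M [ 0.066 -0.039  0.016] w 0.0117 
 rows t [0.    0.013 0.071] r [ 0.017 -0.021  0.116] q [-0.48  0.61  1.3  -0.    1.23  1.23]
time_s: 8.23
ee_pos: [0.5959, -0.2694, 0.2115]
eef_rot: [3.138, -0.008, -0.136]
force: [0.6, -0.6, -0.7]
grip_width: 0.0113
time_s: 8.9
ee_pos: [0.5958, -0.2694, 0.2111]
eef_rot: [3.138, -0.007, -0.137]
force: [0.4, -0.3, -1.4]
grip_width: 0.0117
t 8.9 pos [ 0.5958 -0.2694  0.2111] rot [ 3.1384 -0.007  -0.1366] F [ 0.39 -0.3  -1.43] M [ 0.053 -0.001 -0.037] w 0.0117 
 rows t [-0.019  0.017  0.177] r [ 0.045 -0.101  0.121] q [-0.48  0.61  1.3  -0.    1.23  1.23]
```

View pics/scene6.png

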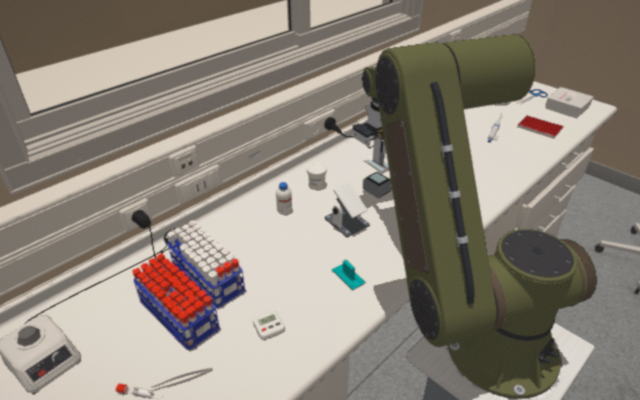

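View pics/wrist6.png

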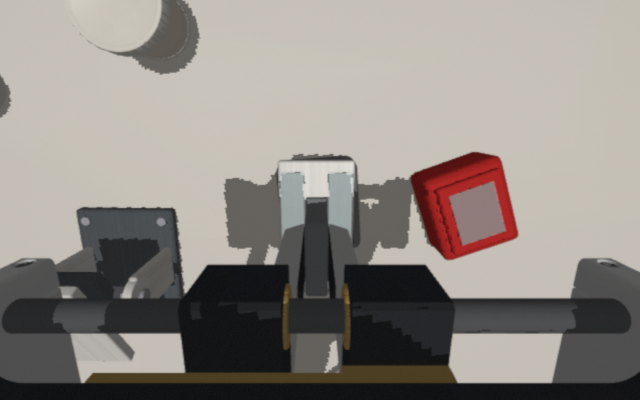

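```bash

python3 -m pendant '[{"rx":0,"ry":0,"rz":0,"tx":0,"ty":0,"tz":0,"grip":1},{"rx":0,"ry":0,"rz":0,"tx":0,"ty":0,"tz":0,"grip":1},{"rx":0,"ry":0,"rz":0,"tx":0,"ty":0,"tz":0,"grip":1},{"rx":0,"ry":0,"rz":0,"tx":0,"ty":0,"tz":0,"grip":1},{"rx":0,"ry":0,"rz":0,"tx":0,"ty":0,"tz":0,"grip":1},{"rx":0,"ry":0,"rz":0,"tx":0,"ty":0,"tz":0,"grip":1},{"rx":0,"ry":0,"rz":0,"tx":0,"ty":0,"tz":0,"grip":1},{"rx":0,"ry":0,"rz":0,"tx":0,"ty":0,"tz":0,"grip":1}]'
python3 -m pendant '[{"rx":0,"ry":0,"rz":0,"tx":0,"ty":0,"tz":0,"grip":1},{"rx":0,"ry":0,"rz":0,"tx":0,"ty":0,"tz":0,"grip":1},{"rx":0,"ry":0,"rz":0,"tx":0,"ty":0,"tz":0,"grip":1},{"rx":0,"ry":0,"rz":0,"tx":0,"ty":0,"tz":0,"grip":1},{"rx":0,"ry":-0.1,"rz":0,"tx":-0.2,"ty":0,"tz":-0.5,"grip":1},{"rx":0,"ry":0,"rz":0,"tx":-0.5,"ty":0,"tz":-1,"grip":1},{"rx":0,"ry":0,"rz":0,"tx":-0.8,"ty":-0.2,"tz":-0.8,"grip":1},{"rx":0,"ry":0,"rz":0,"tx":-0.8,"ty":-0.5,"tz":-0.5,"grip":1}]'
python3 -c "
from h import *
to([.41,-.06,.32],[np.pi,0,-.145])"
```

```text
time_s: 9.72
ee_pos: [0.5958, -0.2694, 0.2111]
eef_rot: [3.138, -0.007, -0.137]
force: [-0.4, -0.0, -0.6]
grip_width: 0.0117
time_s: 10.38
ee_pos: [0.5098, -0.2309, 0.3175]
eef_rot: [-3.141, 0.011, -0.137]
force: [1.1, -0.6, 0.3]
grip_width: 0.0117
t 10.3833 pos [ 0.5098 -0.2309  0.3175] rot [-3.1411  0.0108 -0.1374] F [ 1.11 -0.61  0.28] M [ 0.031 -0.046 -0.017] w 0.0117 
 rows t [-3.056 -3.892 -0.027] r [-0.006  0.155  0.109] q [-0.49  0.31  1.47 -0.    1.37  1.22]
```

```bash

python3 -m pendant '[{"rx":0,"ry":0.15,"rz":0.1,"tx":-0.8,"ty":-1,"tz":0,"grip":1},{"rx":0,"ry":0,"rz":0,"tx":-0.8,"ty":-1,"tz":0,"grip":1},{"rx":0,"ry":0,"rz":0,"tx":-0.8,"ty":-1,"tz":0,"grip":1},{"rx":0,"ry":0,"rz":0,"tx":-0.4,"ty":-0.6,"tz":0,"grip":1},{"rx":0,"ry":0,"rz":0,"tx":0,"ty":-0.2,"tz":0,"grip":1},{"rx":0,"ry":0,"rz":0,"tx":0,"ty":0,"tz":0,"grip":1}]'
python3 -c "
from h import *
to([.41,-.06,.32],[np.pi,0,-.145])
c=ctrl.camera('wrist');cv2.imwrite('pics/w7.png',c['pixels'])"
```

```text
time_s: 10.88
ee_pos: [0.4284, -0.083, 0.3228]
eef_rot: [3.139, -0.013, -0.147]
force: [0.0, -0.5, 0.6]
grip_width: 0.0119
t 10.8833 pos [ 0.4284 -0.083   0.3228] rot [ 3.1394 -0.0131 -0.1466] F [ 0.01 -0.46  0.62] M [0.001 0.01  0.035] w 0.0119 
 rows t [-0.54  -0.502  0.062] r [ 0.032 -0.188 -0.023] q [-0.28  0.02  1.8  -0.    1.31  1.44]
```

View pics/w7.png

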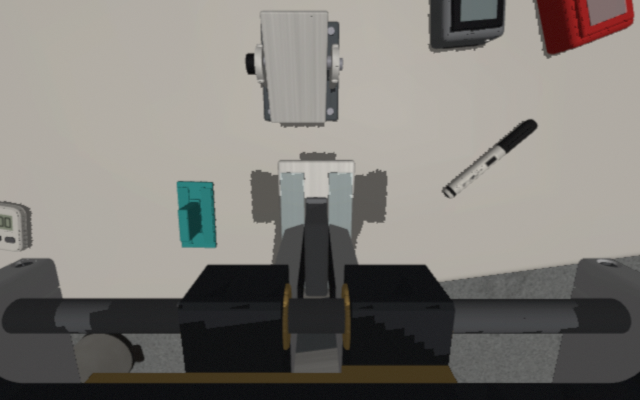

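```bash
python3 - <<'E'
from h import *
im=cv2.imread("pics/w7.png")[0:135,240:350];cv2.imwrite("pics/w7z.png",cv2.resize(im,None,fx=4.4,fy=4.4,interpolation=cv2.INTER_CUBIC))
E
```

```text
(no output)
```

View pics/w7z.png

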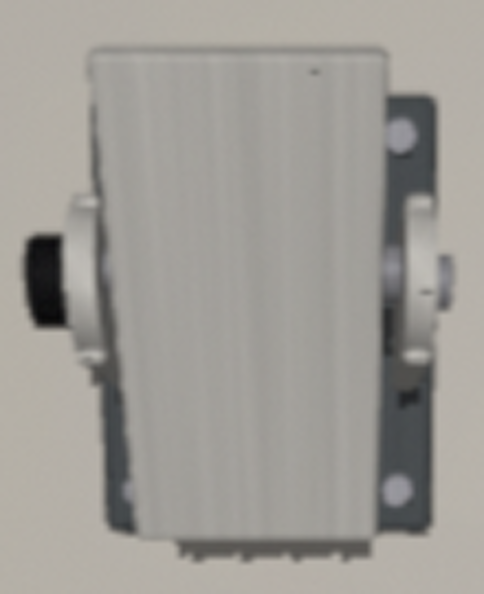

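```bash
python3 - <<'E'
from h import *
w=ctrl.camera("wrist");t=ctrl.camera("top");s=ctrl.camera("scene")
W=np.array([(92,52.5),(388,50.5),(373,538),(137,538)])/4.4+[240,0]-.4
T=np.array([(211,128),(403,152),(362,468),(175,450)])/10+[310,190]-.45
S=np.array([(135,150),(270,84),(480,350),(320,430)])/10+[320,175]-.45
for nm,a,A,b,B in(("wt",w,W,t,T),("ws",w,W,s,S)):
    Q=[tri(a,i,b,j) for i,j in zip(A,B)];P=np.array([q[0] for q in Q])
    x=(P[0]+P[1]-P[2]-P[3])/2;y=(P[0]+P[3]-P[1]-P[2])/2
    print(nm,[round(q[1],4) for q in Q],P.mean(0).round(4),np.linalg.norm(x),np.linalg.norm(y),"tilt",np.arctan2(x[2],np.hypot(*x[:2])),"yaw",np.arctan2(x[1],x[0]))
O=np.array([(.05,.028,0),(.05,-.028,0),(-.05,-.028,0),(-.05,.028,0)])
for c,Q in((w,W),(t,T),(s,S)):
    K=np.array([[c["fx"],0,c["cx"]],[0,c["fy"],c["cy"]],[0,0,1]])
    n,rv,tv,er=cv2.solvePnPGeneric(O,Q,K,None,flags=cv2.SOLVEPNP_IPPE)
    for r,p,e in zip(rv,tv,er):
        Tm=c["world_from_camera"];F=np.diag([1,-1,-1]);R=Tm[:3,:3]@F@cv2.Rodrigues(r)[0];P=Tm[:3,:3]@F@p[:,0]+Tm[:3,3]
        print(P.round(4),"x",R[:,0].round(3),"y",R[:,1].round(3),"tilt",np.arcsin(R[2,0]).round(4),"yaw",np.arctan2(R[1,0],R[0,0]).round(4),"err",e)
to([.41,-.06,.32],[np.pi,0,-.145])
E
```

```text
wt [np.float64(0.0005), np.float64(0.002), np.float64(0.0017), np.float64(0.0019)] [ 0.5445 -0.0818  0.1001] 0.09195201571102284 0.058658176192033826 tilt 0.16328136390572107 yaw -0.15460970851474748
ws [np.float64(0.0007), np.float64(0.0033), np.float64(0.0014), np.float64(0.0016)] [ 0.544  -0.0823  0.0887] 0.10045685016812841 0.05592790396020182 tilt 0.43966700340832887 yaw -0.15194654809164085
[ 0.5437 -0.0826  0.0886] x [ 0.895 -0.138  0.424] y [0.137 0.99  0.032] tilt 0.4377 yaw -0.1532 err [0.26614641]
[ 0.5476 -0.0834  0.0916] x [ 0.98  -0.116 -0.16 ] y [0.13  0.988 0.082] tilt -0.1611 yaw -0.1179 err [2.17025342]
[ 0.5482 -0.0828  0.0582] x [ 0.898 -0.134  0.42 ] y [0.139 0.99  0.019] tilt 0.4333 yaw -0.1484 err [0.10309189]
[ 0.5493 -0.0829  0.0591] x [ 0.959 -0.154 -0.238] y [ 0.146  0.988 -0.053] tilt -0.2407 yaw -0.1595 err [0.22953702]
[ 0.5441 -0.082   0.0889] x [ 0.885 -0.112  0.451] y [0.124 0.992 0.003] tilt 0.4681 yaw -0.1257 err [0.47733684]
[ 0.5425 -0.0803  0.0895] x [0.625 0.193 0.757] y [ 0.68   0.343 -0.648] tilt 0.8582 yaw 0.2991 err [0.55366799]
t 11.0833 pos [ 0.4291 -0.0852  0.322 ] rot [ 3.1393 -0.0113 -0.1491] F [ 0.07  0.1  -0.33] M [ 0.021  0.035 -0.025] w 0.0118 
 rows t [-0.567 -0.553  0.043] r [ 0.033 -0.162 -0.059] q [-0.28  0.02  1.8  -0.    1.31  1.44]
```

```bash

python3 -m pendant '[{"rx":0,"ry":1,"rz":0,"tx":-0.4,"ty":-0.2,"tz":0,"grip":1},{"rx":0,"ry":1,"rz":0,"tx":-0.4,"ty":-0.2,"tz":0,"grip":1},{"rx":0,"ry":1,"rz":0,"tx":-0.1,"ty":-0.1,"tz":0,"grip":1},{"rx":0,"ry":1,"rz":0,"tx":0,"ty":-0.1,"tz":0,"grip":1}]'
python3 -c "
from h import *
to([.393,-.059,.274],[np.pi,-.44,-.15])"
```

```text
time_s: 11.42
ee_pos: [0.3989, -0.0598, 0.3179]
eef_rot: [3.139, -0.294, -0.154]
force: [0.8, 0.2, -0.3]
grip_width: 0.012
t 11.4167 pos [ 0.3989 -0.0598  0.3179] rot [ 3.139  -0.294  -0.1544] F [ 0.76  0.23 -0.25] M [0.027 0.138 0.006] w 0.012 
 rows t [-4.590e-01  1.000e-03  1.007e+00] r [ 0.06   2.091 -0.056] q [-0.25 -0.17  2.    0.03  1.02  1.46]
```

```bash

python3 -m pendant '[{"rx":0,"ry":0.9,"rz":0,"tx":-0.2,"ty":0,"tz":0.3,"grip":1},{"rx":0,"ry":0.9,"rz":0,"tx":0,"ty":0,"tz":0.4,"grip":1},{"rx":0.05,"ry":0.1,"rz":0,"tx":0,"ty":0,"tz":0.3,"grip":1},{"rx":0,"ry":0,"rz":0,"tx":0,"ty":0,"tz":0,"grip":1},{"rx":0,"ry":0,"rz":0,"tx":0,"ty":0,"tz":0,"grip":1}]'
python3 -c "
from h import *
c=ctrl.camera('wrist');cv2.imwrite('pics/w8.png',c['pixels']);np.savez('w8.npz',**c)
to([.393,-.059,.274],[np.pi,-.44,-.15])
im=c['pixels'][0:170,230:400];cv2.imwrite('pics/w8z.png',cv2.resize(im,None,fx=3.5,fy=3.5,interpolation=cv2.INTER_CUBIC))"
```

```text
time_s: 11.83
ee_pos: [0.4062, -0.0647, 0.2769]
eef_rot: [3.14, -0.437, -0.159]
force: [-0.4, 0.1, -0.8]
grip_width: 0.0116
t 11.8833 pos [ 0.4062 -0.0647  0.277 ] rot [ 3.1404 -0.4366 -0.1592] F [-1.18  1.06 -2.3 ] M [ 0.035  0.263 -0.063] w 0.0119 
 rows t [-0.348 -0.087 -0.079] r [ 0.073  0.049 -0.12 ] q [-0.27 -0.15  2.11  0.06  0.75  1.43]
```

View pics/w8.png

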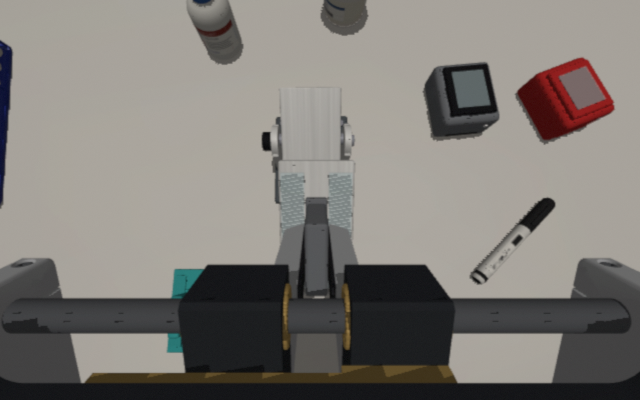

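View pics/w8z.png

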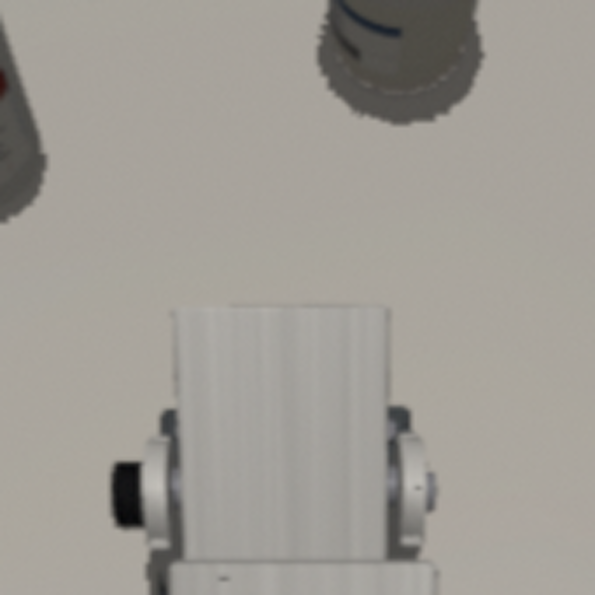

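```bash
cat > ef.py <<'E'
from h import *
def edge(g,p,q,half=4,horiz=True):
    # points along p->q; gradient across; returns fitted line (pt,dir) by cv2.fitLine huber
    p=np.array(p,float);q=np.array(q,float);d=(q-p)/np.linalg.norm(q-p);n=np.array([-d[1],d[0]])
    ss=np.arange(-half,half+.01,.25);pts=[]
    for a in np.arange(.06,.95,1/np.linalg.norm(q-p)):
        c=p+(q-p)*a;X=(c[None]+ss[:,None]*n).astype(np.float32)
        v=cv2.remap(g,X[:,0].copy(),X[:,1].copy(),cv2.INTER_LINEAR)
        v=v.reshape(-1,3) if v.ndim==3 else v.reshape(-1,1)
        gr=np.abs(np.gradient(cv2.GaussianBlur(v,(1,5),1),axis=0)).sum(1);k=gr[2:-2].argmax()+2
        if gr[k]<1:continue
        pts.append(c+ss[k]*n)
    pts=np.array(pts,np.float32);l=cv2.fitLine(pts,cv2.DIST_HUBER,0,.01,.01).ravel()
    r=np.abs((pts-l[2:])@np.array([-l[1],l[0]]));print("n",len(pts),"med res",np.median(r).round(2),"mean",r.mean().round(2))
    return np.cross([*l[2:],1],[l[2]+l[0],l[3]+l[1],1])
E
python3 - <<'E'
from ef import *
c=np.load("w8.npz");o=ctrl.get_obs()
Rt=Rn.from_euler("xyz",o["eef_rot"]).as_matrix();Rc=c["world_from_camera"][:3,:3]
Rtc=Rt.T@Rc;print(Rtc.round(4))
K=np.array([[c["fx"],0,c["cx"]],[0,c["fy"],c["cy"]],[0,0,1]])
for f,rot,pts in(("w7",[3.1394,-.0125,-.1475],np.array([(92,52.5),(388,50.5),(373,538),(137,538)])/4.4+[240,0]-.4),("w8",o["eef_rot"],np.array([(174,307),(390,307),(385,556),(184,556)])/3.5+[230,0]-.4)):
    g=cv2.imread(f"pics/{f}.png").astype(np.float32)
    L=edge(g,pts[0],pts[3]);R=edge(g,pts[1],pts[2]);v=np.cross(L,R);
    d=np.linalg.inv(K)@v;d/=np.linalg.norm(d);dc=np.array([d[0],-d[1],-d[2]])
    dw=Rn.from_euler("xyz",rot).as_matrix()@Rtc@dc
    if dw[0]<0:dw=-dw
    print(f,"dir",dw,"tilt",np.arcsin(dw[2]),"yaw",np.arctan2(dw[1],dw[0]))
    if f=="w7":
        U=edge(g,pts[0],pts[1]);D=edge(g,pts[3],pts[2])
        Q=np.array([np.cross(a,b) for a,b in((L,U),(R,U),(R,D),(L,D))]);Q=Q[:,:2]/Q[:,2:];print(Q.round(2),pts.round(2))
        O=np.array([(.05,.028,0),(.05,-.028,0),(-.05,-.028,0),(-.05,.028,0)])
        n,rv,tv,er=cv2.solvePnPGeneric(O,Q,K,None,flags=cv2.SOLVEPNP_IPPE)
        Rr=Rn.from_euler("xyz",rot).as_matrix()@Rtc@np.diag([1,-1,-1])@cv2.Rodrigues(rv[0])[0];print(Rr.round(3),np.arcsin(Rr[2,0]),er[0])
E
```

```text
[[ 5.000e-04  9.696e-01  2.448e-01]
 [ 1.000e+00 -1.000e-03  2.000e-03]
 [ 2.200e-03  2.448e-01 -9.696e-01]]
n 99 med res 0.47 mean 0.72
n 99 med res 0.24 mean 0.36
w7 dir [ 0.82799377 -0.12149149  0.54741769] tilt 0.5792754005595193 yaw -0.14569033526624992
n 60 med res 0.59 mean 0.59
n 48 med res 0.07 mean 0.47
[[257.46  11.44]
 [327.56   9.79]
 [325.02 122.28]
 [270.94 122.57]] [[260.51  11.53]
 [327.78  11.08]
 [324.37 121.87]
 [270.74 121.87]]
[[ 0.878  0.133 -0.46 ]
 [-0.122  0.991  0.053]
 [ 0.463  0.01   0.886]] 0.4816594046362759 [0.43693339]
n 64 med res 0.76 mean 1.06
n 64 med res 0.29 mean 0.54
w8 dir [ 0.80986638 -0.13267327  0.57141425] tilt 0.6082281283725909 yaw -0.1623788235095814
```

```bash
python3 - <<'E'
from ef import *
s=ctrl.camera("scene")
g=cv2.imread("pics/scene0.png").astype(np.float32)
im=cv2.imread("pics/scene0.png")[182:225,328:375];cv2.imwrite("pics/s0z.png",cv2.resize(im,None,fx=14,fy=14,interpolation=cv2.INTER_CUBIC))
K=np.array([[s["fx"],0,s["cx"]],[0,s["fy"],s["cy"]],[0,0,1]]);Rw=s["world_from_camera"][:3,:3]
from scipy.optimize import brentq
def tau(l,yaw):
    n=K.T@l;n=Rw@np.diag([1,-1,-1])@n;n/=np.linalg.norm(n)
    f=lambda t:n@np.array([np.cos(t)*np.cos(yaw),np.cos(t)*np.sin(yaw),np.sin(t)])
    return brentq(f,0,1)
P=lambda u,v:np.array([320+u/10-.45,175+v/10-.45])
for nm,a,b in(("left",(135,150),(320,430)),("right",(270,84),(480,350))):
    l=np.cross([*P(*a),1],[*P(*b),1]);print(nm,"hand",[round(tau(l,y),3) for y in(-.16,-.15,-.14)])
    l=edge(g,P(*a),P(*b),3);print([round(tau(l,y),3) for y in(-.16,-.15,-.14)])
E
```

```text
left hand [0.489, 0.503, 0.517]
n 30 med res 0.3 mean 0.66
[0.391, 0.406, 0.421]
right hand [0.36, 0.373, 0.387]
n 31 med res 0.21 mean 0.32
[0.456, 0.47, 0.483]
```

View pics/s0z.png

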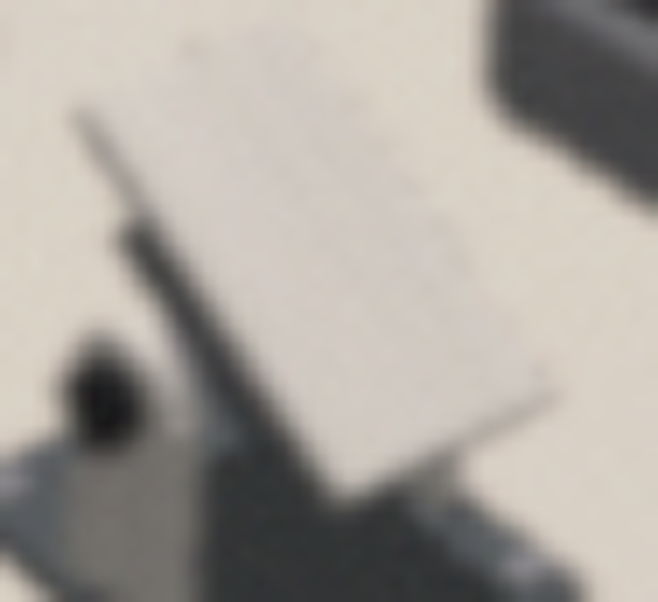

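```bash
python3 -c "
from h import *
t=ctrl.camera('top');print(onz(t,*(np.array([(211,128),(403,152),(362,468),(175,450)]).mean(0)/10+[310,190]-.45),.09))
to([.483,-.073,.217],[np.pi,-.45,-.15])"
```

```text
[ 0.54576453 -0.08192961  0.09      ]
t 11.9833 pos [ 0.4063 -0.0643  0.2776] rot [ 3.1404 -0.438  -0.1587] F [-0.51  1.11 -0.72] M [0.071 0.265 0.021] w 0.0117 
 rows t [ 1.103 -0.092  2.19 ] r [ 0.071  0.172 -0.112] q [-0.26 -0.15  2.11  0.06  0.75  1.43]
```

```bash

python3 -m pendant '[{"rx":0.07,"ry":0.17,"rz":-0.11,"tx":0.5,"ty":0,"tz":0.4,"grip":1},{"rx":0,"ry":0,"rz":0,"tx":0.5,"ty":0,"tz":0.6,"grip":1},{"rx":0,"ry":0,"rz":0,"tx":0.1,"ty":0,"tz":0.6,"grip":1},{"rx":0,"ry":0,"rz":0,"tx":0,"ty":0,"tz":0.3,"grip":1},{"rx":0,"ry":0,"rz":0,"tx":0,"ty":0,"tz":0,"grip":1}]'
python3 -c "
from h import *
to([.483,-.073,.217],[np.pi,-.45,-.15])
c=ctrl.camera('wrist');cv2.imwrite('pics/w9.png',c['pixels'])
c=ctrl.camera('scene');cv2.imwrite('pics/s9.png',cv2.resize(c['pixels'][150:250,280:420],None,fx=5,fy=5,interpolation=cv2.INTER_CUBIC))"
```

```text
time_s: 12.4
ee_pos: [0.483, -0.0769, 0.2307]
eef_rot: [3.14, -0.457, -0.15]
force: [0.3, 0.1, -1.7]
grip_width: 0.0118
t 12.4 pos [ 0.483  -0.0769  0.2307] rot [ 3.1402 -0.457  -0.1497] F [ 0.29  0.06 -1.73] M [0.077 0.305 0.009] w 0.0118 
 rows t [-0.165 -0.097  0.3  ] r [ 0.018 -0.1    0.004] q [-0.25  0.1   1.99  0.07  0.6   1.42]
```

View pics/w9.png

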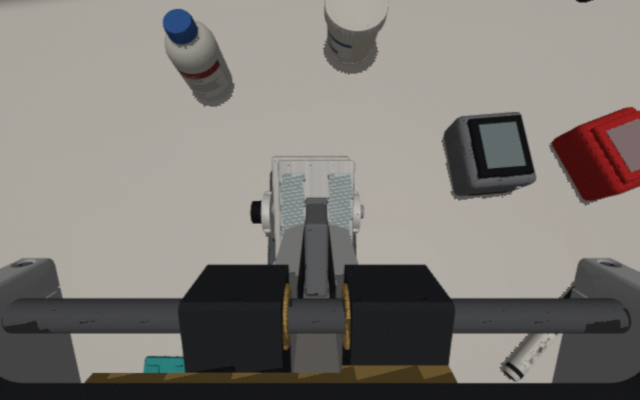

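View pics/s9.png

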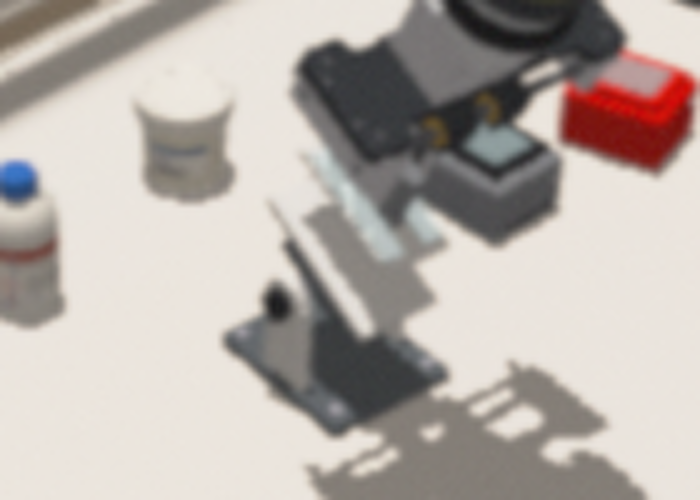

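```bash
python3 -c "
from h import *
c=ctrl.camera('scene');cv2.imwrite('pics/s9full.png',c['pixels'])
cv2.imwrite('pics/s9b.png',cv2.resize(c['pixels'][172:224,328:380],None,fx=11.5,fy=11.5,interpolation=cv2.INTER_CUBIC))"
```

```text
(no output)
```

View pics/s9b.png

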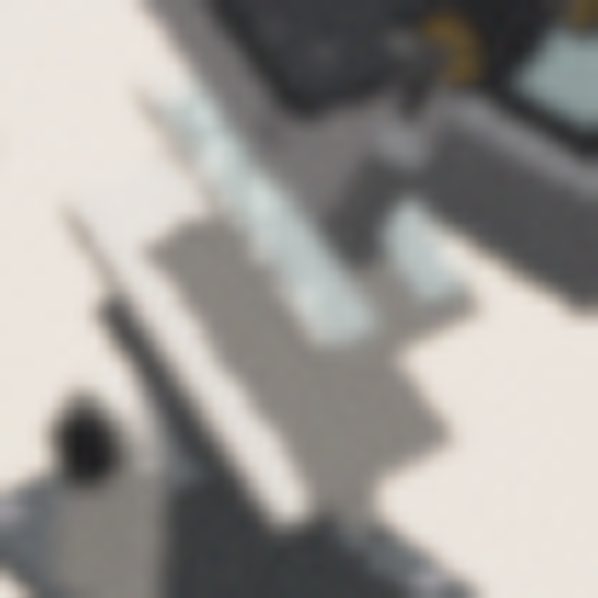

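```bash

python3 -m pendant '[{"rx":0.02,"ry":-0.15,"rz":0,"tx":-0.16,"ty":-0.14,"tz":0.3,"grip":1},{"rx":0,"ry":0,"rz":0,"tx":0,"ty":0,"tz":0.2,"grip":1},{"rx":0,"ry":0,"rz":0,"tx":0,"ty":0,"tz":0.1,"grip":1},{"rx":0,"ry":0,"rz":0,"tx":0,"ty":0,"tz":0,"grip":1}]'
python3 -c "
from h import *
to([.4957,-.0747,.1902],[np.pi,-.45,-.15])"
```

```text
time_s: 12.88
ee_pos: [0.488, -0.0713, 0.2093]
eef_rot: [3.141, -0.453, -0.149]
force: [-0.9, 0.1, -1.0]
grip_width: 0.0119
t 12.8833 pos [ 0.488  -0.0713  0.2093] rot [ 3.1411 -0.4529 -0.1494] F [-0.88  0.08 -1.02] M [0.067 0.274 0.034] w 0.0119 
 rows t [-0.026  0.054  0.518] r [ 0.004 -0.042  0.007] q [-0.23  0.14  2.    0.07  0.55  1.44]
```

```bash

python3 -m pendant '[{"rx":0,"ry":-0.04,"rz":0,"tx":-0.03,"ty":0.06,"tz":0.15,"grip":1},{"rx":0,"ry":0,"rz":0,"tx":0,"ty":0,"tz":0.12,"grip":1},{"rx":0,"ry":0,"rz":0,"tx":0,"ty":0,"tz":0,"grip":1}]'
python3 -c "
from h import *
to([.4957,-.0747,.1902],[np.pi,-.45,-.15])"
python3 -m pendant '[{"rx":0,"ry":0,"rz":0,"tx":0,"ty":0,"tz":0,"grip":1}]'
python3 -c "
from h import *
to([.4957,-.0747,.1902],[np.pi,-.45,-.15])
c=ctrl.camera('scene');cv2.imwrite('pics/s10.png',cv2.resize(c['pixels'][172:224,328:380],None,fx=11.5,fy=11.5,interpolation=cv2.INTER_CUBIC))"
```

```text
time_s: 13.13
ee_pos: [0.4915, -0.0745, 0.1983]
eef_rot: [3.141, -0.45, -0.149]
force: [-0.7, -0.6, -1.1]
grip_width: 0.0119
t 13.1333 pos [ 0.4915 -0.0745  0.1983] rot [ 3.1409 -0.4503 -0.149 ] F [-0.66 -0.61 -1.06] M [0.114 0.291 0.008] w 0.0119 
 rows t [ 0.005 -0.011  0.228] r [ 0.004 -0.004  0.013] q [-0.24  0.17  1.99  0.07  0.53  1.43]
time_s: 13.22
ee_pos: [0.4916, -0.0746, 0.1981]
eef_rot: [3.141, -0.45, -0.149]
force: [0.7, -0.4, -0.4]
grip_width: 0.0118
t 13.2167 pos [ 0.4916 -0.0746  0.1981] rot [ 3.141  -0.4499 -0.1493] F [ 0.66 -0.41 -0.44] M [ 0.052  0.354 -0.043] w 0.0118 
 rows t [ 0.007 -0.014  0.222] r [0.005 0.002 0.009] q [-0.24  0.17  1.99  0.07  0.53  1.43]
```

View pics/s10.png

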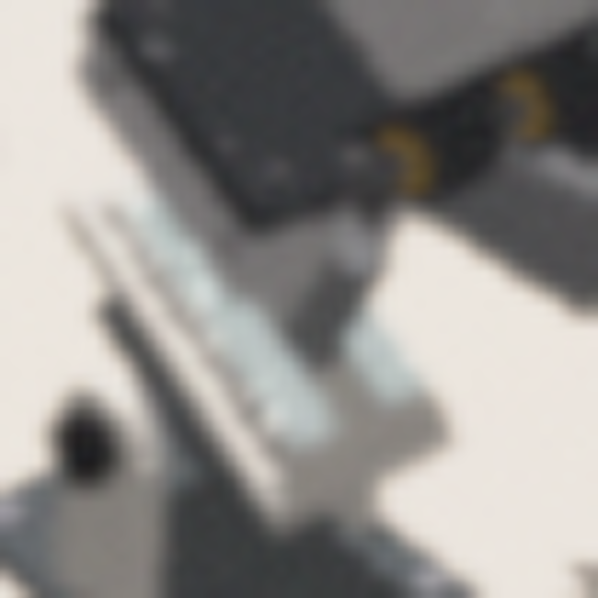

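```bash

python3 -m pendant '[{"rx":0,"ry":0,"rz":0,"tx":0,"ty":-0.01,"tz":0.1,"grip":1},{"rx":0,"ry":0,"rz":0,"tx":0,"ty":0,"tz":0,"grip":1}]'
python3 -c "
from h import *
to([.4957,-.0747,.1902],[np.pi,-.45,-.15])"
python3 -m pendant '[{"rx":0,"ry":0,"rz":0,"tx":0,"ty":0,"tz":0.08,"grip":1},{"rx":0,"ry":0,"rz":0,"tx":0,"ty":0,"tz":0,"grip":1}]'
python3 -c "
from h import *
to([.4957,-.0747,.1902],[np.pi,-.45,-.15])"
python3 -m pendant '[{"rx":0,"ry":0,"rz":0,"tx":0,"ty":0,"tz":0,"grip":1}]'
```

```text
time_s: 13.43
ee_pos: [0.4936, -0.0746, 0.1948]
eef_rot: [3.141, -0.451, -0.149]
force: [-3.8, 0.1, 1.5]
grip_width: 0.0115
t 13.4333 pos [ 0.4936 -0.0746  0.1948] rot [ 3.1408 -0.451  -0.1494] F [-3.75  0.08  1.49] M [ 0.139  0.54  -0.024] w 0.0115 
 rows t [-0.002 -0.006  0.126] r [ 0.008 -0.015  0.008] q [-0.24  0.18  1.99  0.07  0.52  1.43]
time_s: 13.6
ee_pos: [0.4951, -0.0748, 0.1921]
eef_rot: [3.141, -0.452, -0.149]
force: [-5.5, 1.4, 5.1]
grip_width: 0.0118
t 13.6 pos [ 0.4951 -0.0748  0.1921] rot [ 3.1408 -0.4516 -0.1493] F [-5.46  1.42  5.09] M [ 0.09   0.556 -0.031] w 0.0118 
 rows t [-0.007 -0.005  0.048] r [ 0.008 -0.023  0.009] q [-0.24  0.19  1.99  0.08  0.51  1.43]
time_s: 13.68
ee_pos: [0.4951, -0.0748, 0.1921]
eef_rot: [3.141, -0.452, -0.149]
force: [-5.6, -0.5, 3.9]
grip_width: 0.0119
```

```bash
python3 -c "
from h import *
to([.4957,-.0747,.1902],[np.pi,-.45,-.15])
c=ctrl.camera('scene');cv2.imwrite('pics/s11.png',cv2.resize(c['pixels'][172:224,328:380],None,fx=11.5,fy=11.5,interpolation=cv2.INTER_CUBIC))
c=ctrl.camera('wrist');cv2.imwrite('pics/w11.png',cv2.resize(c['pixels'][140:290,240:390],None,fx=4,fy=4,interpolation=cv2.INTER_CUBIC))"
```

```text
t 13.6833 pos [ 0.4951 -0.0748  0.1921] rot [ 3.1407 -0.4515 -0.1492] F [-5.61 -0.54  3.85] M [ 0.007  0.509 -0.016] w 0.0119 
 rows t [-0.008 -0.004  0.05 ] r [ 0.008 -0.022  0.01 ] q [-0.24  0.19  1.99  0.08  0.51  1.43]
```

View pics/s11.png

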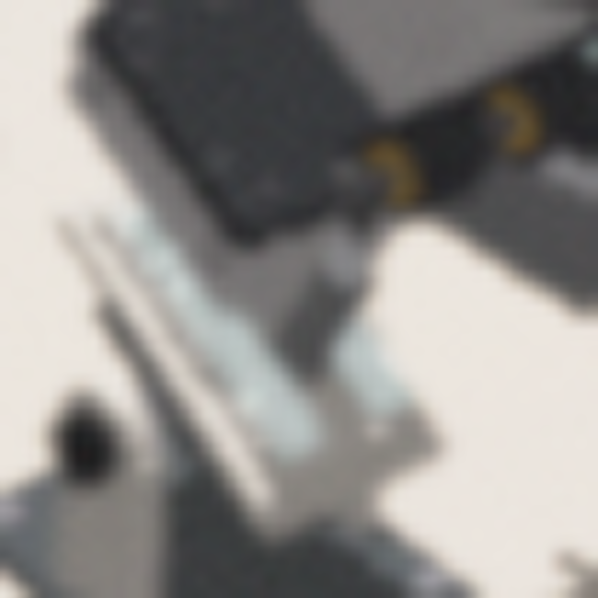

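View pics/w11.png

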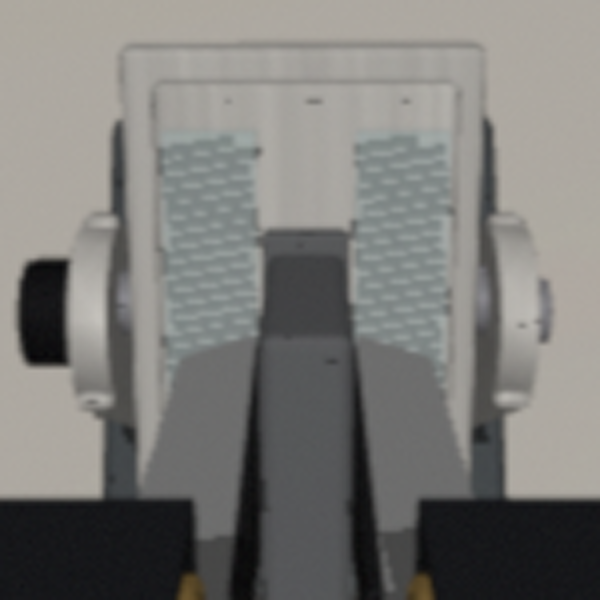

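```bash
python3 - <<'E'
from h import *
c=ctrl.camera("wrist");o=ctrl.get_obs();R=Rn.from_euler("xyz",o["eef_rot"]).as_matrix()
def pl(u,v,zt):
    p,d=ray(c,240+u/4-.4,140+v/4-.4);p=R.T@(p-o["ee_pos"]);d=R.T@d
    return p+d*(zt-p[2])/d[2]
for u,v,z in((155,81,.1064),(455,81,.1064),(122,45,.1124),(487,45,.1124),(137,450,.1124),(473,450,.1124)):print((pl(u,v,z)*1000).round(1))
im=c["pixels"][148:165,262:370];cv2.imwrite("pics/w11b.png",cv2.resize(im,None,fx=7,fy=14,interpolation=cv2.INTER_CUBIC))
print(o["force"],o["moment"])
E
```

```text
[ 45.9 -22.1 106.4]
[ 45.9  22.7 106.4]
[ 50.6 -27.7 112.4]
[ 50.6  28.1 112.4]
[-16.1 -27.5 112.4]
[-16.   28.1 112.4]
[-4.56769915  0.83665292  4.29309474] [ 0.05632269  0.44697569 -0.0397236 ]
```

View pics/w11b.png

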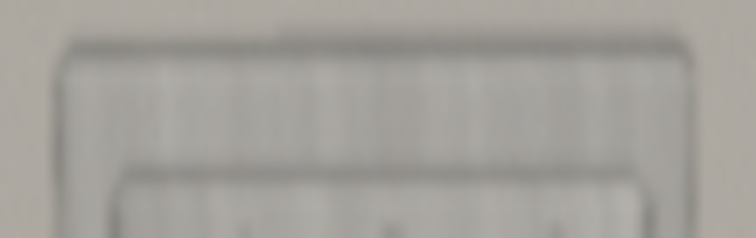

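```bash
cat > st.py <<'E'
from h import *
A=[]
for i in range(8):
    ctrl.camera("top");o=ctrl.get_obs();A.append(np.r_[o["force"],o["moment"]])
A=np.array(A);m=A.mean(0);R=Rn.from_euler("xyz",o["eef_rot"]).as_matrix()
F=m[:3]-[-.1,-.3,-.9];M=m[3:]-[.075,.30,.0]
f=R.T@F;k=R.T@M;c=np.array([0,0,.1124]);k2=k-np.cross(c,f)
print("t",o["time_s"],"tool F",f.round(2),"M at label",k2.round(3),"CoP x,y mm",(1000*np.array([k2[1]/-f[2],k2[0]/f[2]])).round(1),"std",A.std(0).round(2),"pos",o["ee_pos"].round(4),o["eef_rot"].round(4))
E
python3 st.py
```

```text
t 14.2333 tool F [-2.38 -0.15 -6.62] M at label [-0.084  0.066  0.023] CoP x,y mm [10.  12.7] std [0.4  0.27 0.49 0.03 0.02 0.05] pos [ 0.495  -0.0748  0.1922] [ 3.1407 -0.4516 -0.1493]
```

```bash
python3 -c "
from h import *
t=ctrl.camera('top')['pixels'];cv2.imwrite('pics/t12.png',t);a=cv2.imread('pics/top0.png')
for n,(u,v) in dict(timer=(203,265),bottle=(306,159),cup=(361,150),red=(442,208),turq=(287,271),scanner=(400,204)).items(): print(n,np.abs(t[v-14:v+14,u-14:u+14].astype(int)-a[v-14:v+14,u-14:u+14]).mean().round(2))"
```

```text
timer 7.94
bottle 7.58
cup 8.21
red 5.07
turq 6.59
scanner 4.89
```

View pics/t12.png

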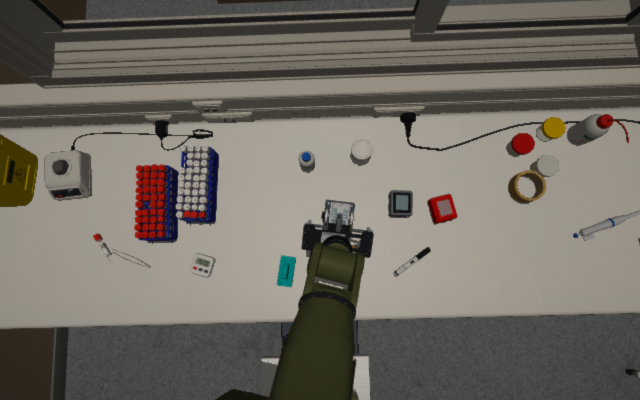

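The top view shows the bottle (307,160), cup (361,150) and timer (203,265) where they started. The pixel differences there are a uniform brightness change. Handing in.

```bash
python3 -c "
from station import ctrl
print(ctrl.hand_in())"
```

```text
the job is handed in; nothing more can be done
None
```

I gripped the carrier by its rib and held it level over the scanner window for about 1.9 s, with its underside about 49 mm above the window. I then tilted it to about 0.45 rad, pressed it onto the stage face and handed in at about 14.3 s, still gripping and pressing.

**Last checks**
- **Grip:** the fingers stand at about 11.9 mm on the 12 mm rib, with a 35 N grip.
- **Centring:** the wrist camera puts the carrier within about 1 mm of the face centre both ways, with its long side up the slope.
- **Press:** the force along the normal is about 6.6 N, which the spring figures turn into roughly 4.3 mm of the 12 mm travel. I did not measure the travel directly.
- **Flushness:** the centre of pressure is about 10 mm upslope and 13 mm to one side, well inside the carrier's underside. This means contact across the face, not on one edge.
- **Bystanders:** in the top view the bottle, cup and timer are where they started.

**Disagreements and imperfect points**
- **Tilt:** camera estimates of the stage tilt scattered from about 0.37 to 0.50 rad, with a few outliers, so flushness rests mainly on the force check and the final wrist picture.
- **Face height:** the cameras put the face centre at about 89 mm, but contact showed about 94–95 mm.
- **Side force:** about 2.4 N of friction along the slope remains in the final pose.
- **Scanner hold:** the height drifted about 5 mm at first, then stayed still for the next 1.3 s or more.

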